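Find the pitch of an unmarked gate screw and kit it with its comb leaf

ROBOT

A 7-joint arm with a two-finger parallel gripper is mounted at the origin on the work surface. World frame = base frame: x ahead of the robot, y to its left, z up, the work surface at z = 0. Lengths are in m, angles in rad, forces in N, time in s.
With the tool pointing down it reaches from about 0.4 to 0.85 m from the base axis. Payload 10.4 kg.
Tool frame: the origin (TCP) lies midway between the tips of the shut fingers; the grasp point (between the pads) lies 19 mm behind it; z points along the fingers, y is the line along which they close (so a half turn about z gives the same grasp; the last joint's range is limited). The gripper opens to 85 mm and grips with 20 to 120 N. Pads are 22 mm wide; open, the fingers measure 114 mm over their backs; the gripper's body (76 mm by 85 mm) begins 54 mm behind the grasp point. The pads swing forward as they close: fully open they stand 13 mm farther back than shut.
Start: joints at [-1.291, 0.332, -0.065, 1.46, 0.022, 1.35, -0.088], TCP at [0.186, 0.597, 0.206] pointing down, gripper open.
Joint ranges: [-2.6, 2.6], [-0.5, 2.12], [-1.47, 1.34], [0.16, 2.42], [-1.27, 4.41], [0.06, 2.06], [-2.6, 2.6]. Speed limits (rad/s): [2.22, 2.22, 2.79, 2.79, 3.14, 3.14, 3.14].

INTERFACE

Orientations are given as a rotation vector (axis times angle).
In Python, from workcell import get_state, imaging, finish_job gives the robot as it stands.
- The arm moves only by the tool arm_command, never from a script. Its argument "plan" is a list of rows, each an object with "dp": the shift along the tool's x, y, z as a fraction of full scale, a list of three; "spin": the turn about the tool's z as a fraction of full scale. A call has exactly 5 rows; each row is the pose to reach, as a shift and turn from the pose commanded when the call began, along the tool's axes at that moment, turning the shorter way round; what a row does not reach only later rows make up. Full scale, the value 1, is 250 mm for a shift and 180 degrees for a turn. A row lasts 1/10 s, in which the tool goes at most 50 mm and 8.59 degrees, less where a joint would pass 70% of its speed; a pose out of reach is approached as far as the arm can. A call with a number of a shift or a turn outside -1 to 1 is refused whole. A call with a gripper value outside its range is refused whole. "claw" is the opening, from 0 (shut) to 1 (fully open), set as the call begins (left out, the last holds). The fingers move at their own pace and stop on an object; "grip_force" is the grip in N (left out, the last holds). Time passes only in rows, so rows that repeat a pose let the fingers close, or fill a call up. It gives the time, the measured TCP pose, the force, the opening and the grip force at its end, in the units of the state.
- get_state(): the state, without advancing time (a new reading comes with each control period).
- imaging.capture(name): name is "side" or "top"; returns a dict with "color" (480x640x3 uint8, blue, green, red), "depth" (480x640 float32, m along the optical axis (not along the pixel's ray), 0 where there is no reading), "fx", "fy", "cx", "cy" (pixels), "R" (3x3) and "t" (3): a world point X has camera coordinates R X + t. Camera axes: x right, y down, z forward; pixel columns grow to the right and rows downward; lengths in m; the calibration is good to about 2 mm. A picture is of the moment at which its call begins.
- finish_job(): hands the job in; it is judged then, once.
The state is a dict: "clock": time; "joint_pos": joint angles; "dq": joint speeds; "joint_torque": joint torques, N m; "position": TCP position; "tcp_rot": TCP orientation; "ft_force": force on the tool from outside, world axes, zero at the start; "moment": the same for the moment, N m; "opening": finger opening in m; "finger_force": force on a finger pad.
Only numpy, scipy, OpenCV 4.12 (cv2) and the standard library are available. Lean on these libraries where they do the work, as an engineer would, in place of code of your own. Each camera call takes 0.05 s, during which the arm holds its last target. There are 200 camera calls.

TASK

The meter's gate screw, a threaded shaft with no markings, lies on the bench: clamp it in the machine vise with its thread along the jaws, then find which pitch-comb leaf seats fully in its thread, pushing leaves down into the thread one by one while it stays clamped. Lay the shaft and the leaf that fits flat in the steel tray, and leave every other leaf standing in a slot of the wooden rack. Do not disturb the gear, the dog coupling or the nylon housing.

Things in the scene. Friction and masses are not known exactly. Their poses are not given: they have to be found in the camera images.
- vise: Grey cast-iron machine vise fixed to the bench. Origin on the bench under the axis of a clamped shaft; z up, +y from moving to fixed jaw, x along the jaw faces. Jaws x -45 to 45 mm, 24 mm high above the bed. Bed plate x -52 to 52 mm, y -115 to 50 mm, its flat top 110 mm above the bench. Fixed jaw: face at y = +15 mm, back at +55 mm.
- vise_bed (a point): Point on the top of the vise bed, 110 mm straight above the origin of vise, same axes.
- jaw: Moving jaw, 90 x 36 x 26 mm, slides along the vise's y, driven only by the crank. Origin at the middle of the lower edge of its gripping face: the opening between the jaws is 15 mm minus its y in the vise frame (50 mm with the crank at 0, 41 to 50 mm at the start).
- crank (a joint): Turn of the crank, rad; growing closes the vise (clockwise looking along the vise's +y), 1.59 mm of jaw travel per rad. Starts at 0.3 to 5.5, turns from -0.3 to 15, stays where left. Takes 3 to 4 N at the handle. With the jaw hard on the work the crank still turns springily, adding about 45 N of clamping per rad; up to 90 N stays when let go. 20 to 60 N holds the shaft well.
- crank_grip (a point): Middle of the crank's handle: wooden sleeve 70 mm long, 20 mm thick, parallel to the vise's y, spinning freely on its pin. At crank angle a it stands 45 mm * sin(a) along the vise's +x and 45 mm * cos(a) up from crank_axis. The crank arm is 40 mm away towards the vise, the sleeve's free end 35 mm away on the other side.
- crank_axis (a point): Fixed point on the crank's axis, level with the handle's middle: 85 mm above the bench, y = -184 mm in the vise frame; axes as vise.
- screw_a: Threaded steel shaft 125 mm long on its side, 0.5 to 0.8 kg. Origin on its axis at the middle of the thread. Thread 30 mm across, 4.5 mm deep, x = -40 to 40 mm; square head 30 x 30 mm, x = -85 to -40 mm, flats square to y and z. Level, its axis is 15 mm above its support. Only one of screw_a and screw_b is there; they differ in pitch, which is unmarked.
- screw_b: The other shaft, like screw_a but for its pitch (both between 6 and 13 mm). On either shaft a thread groove crosses the upper side straight above the origin, the others follow at the pitch both ways along x.
- leaf_1: Pitch-comb leaf: steel blade 76 mm long (x), 5 mm thick (y), z = 4 to 30 mm, wooden handle block 28 x 14 mm (x, y), z = 28 to 58 mm; 80 g. Origin at the middle of the tooth tips, z up to the handle. Teeth 4 mm deep, one at the origin, the others at the leaf's own pitch both ways along x. Each leaf has another pitch, told only by its teeth. Starts upright in a rack slot. May be absent.
- leaf_2: Pitch-comb leaf, like leaf_1 but of another pitch; always there. Any leaf fully home in a thread of its own pitch has its origin 11 mm above the shaft's axis; a wrong one rides on the crests, about 15 mm above it. Set down over a groove to about 1.5 mm along the thread, a right leaf drops in by itself. Either end may face either way.
- leaf_3: Pitch-comb leaf, like leaf_1 but of another pitch. May be absent. Set down on its teeth on a flat floor, a leaf may stay standing: it has to be tipped over to lie flat.
- leaf_4: Pitch-comb leaf, like leaf_1 but of another pitch. Always there.
- rack: Hardwood rack fixed to the bench, 80 mm (x) by 184 mm (y) by 30 mm high; origin at the middle of its underside. Four slots along x, centred at y = -69, -23, 23 and 69 mm, 8 mm wide, open at both ends. A leaf stands in a slot teeth down in the middle of its length, the ends of the blade resting on ledges so that its origin is 10 mm above the bench.
- tray: Loose open steel tray 170 mm (x) by 190 mm (y), walls 3 mm thick and 28 mm high, floor 3 mm thick, 0.8 kg. Origin at the middle of its underside.
- gear: Bronze gear, 84 mm across and 24 mm high, lying flat; origin at the middle of its underside. Bystander.
- dog_coupling: Rusted drive dog coupling, 52 mm across and 38 mm high, standing; origin at the middle of its underside. Bystander.
- bearing_housing: White nylon bearing housing, 60 x 60 mm and 32 mm high, lying flat; origin at the middle of its underside. Bystander.
Things that resemble listed ones, but are neither listed nor needed, are in the scene too. Leave any blue look-alike of the leaf_1 alone.

How it is judged:
By the outcome, as a careful person would: the job done as asked, in the order asked, and still so for the second after the job is handed in, with the robot touching nothing.
Of leaf_1, leaf_3 only 1 to 2 are there at a start; the rules pass over those that are not, and their reading is None.
Of screw_a, screw_b only 1 to 1 are there at a start; the rules pass over those that are not, and their reading is None.
At some moment in a run one of tray, screw_a, screw_b may be knocked a few centimetres aside while the robot is not near it.
It also fails if it takes over 210 s, if anything falls off the work surface, if the arm or the gripper's body presses on something with over 40 N, if the wrist force passes 120 N, or if a joint passes its speed limit or range.

## Working session

There is one attempt and no reset: what is moved stays moved. The work goes in short steps, Python scripts to look and compute and a tool call to move; the robot and the scene stay as the last step left them, time stands still between calls to the robot, and variables do not carry over. Pictures are saved under pics/ and viewed, at most 14 in all, crops included, and the job is handed in when it is done.

Besides the shell and the picture viewer there is one more tool, called as name(argument=value, ...) on one line, values as JSON. arm_command: Moves the arm, as the interface text tells. Its arguments: {"type":"object","properties":{"plan":{"type":"array","items":{"type":"object","properties":{"dp":{"type":"array","items":{"type":"number","minimum":-1,"maximum":1}},"spin":{"type":"number","minimum":-1,"maximum":1}}}},"claw":{"type":"number"},"grip_force":{"type":"number"}},"required":["plan"]}

```bash
mkdir -p pics; ls
cat > h.py <<'E'
import numpy as np,cv2
from workcell import get_state, imaging, finish_job
def cap(n):
    c=imaging.capture(n); np.savez(''+n+'.npz',**c); return c
def load(n): return dict(np.load(''+n+'.npz'))
def cloud(c):
    d=c['depth'];v,u=np.mgrid[:480,:640]
    P=np.stack([(u-c['cx'])*d/c['fx'],(v-c['cy'])*d/c['fy'],d],-1)
    W=(P-c['t'])@c['R']; W[d==0]=np.nan; return W
def pix(c,X):
    p=c['R']@np.array(X)+c['t']; return p[0]/p[2]*c['fx']+c['cx'],p[1]/p[2]*c['fy']+c['cy']
E
python3 - <<'E'
from h import *
for n in('side','top'):
    c=cap(n);cv2.imwrite(f'pics/{n}0.png',c['color']);print(n,c['fx'],c['R'].round(3).tolist(),c['t'])
s=get_state();print(s)
E
```

```text
pics
side 611.1690224568612 [[-0.997, -0.076, 0.002], [-0.054, 0.681, -0.731], [0.054, -0.729, -0.683]] [0.54563541 0.08336841 1.33153981]
top 448.10261048208037 [[-0.006, -1.0, -0.003], [-0.991, 0.006, -0.136], [0.136, 0.002, -0.991]] [0.0316014  0.53606058 0.95325193]
{'clock': 0.1, 'joint_pos': array([-1.29060717,  0.33276729, -0.0646688 ,  1.46086311,  0.02161537,
        1.34987275, -0.08849797]), 'dq': array([-9.33519423e-04, -1.09837483e-03, -2.01895935e-03, -3.50427115e-03,
       -1.10419605e-03,  6.27890714e-05,  2.85793995e-03]), 'joint_torque': array([ 1.77054804e-03, -6.26739979e+01,  4.94301715e-02, -3.92425954e+01,
        1.63327740e-02,  6.94089031e-03,  3.54037422e-05]), 'position': array([0.18628505, 0.59621791, 0.20561851]), 'tcp_rot': array([-4.73796937e-01, -3.10555404e+00,  1.90143705e-03]), 'ft_force': array([ 0.23891126, -0.56163831,  0.83848771]), 'moment': array([0.03638058, 0.01986866, 0.00150627]), 'finger_force': 0.0, 'opening': 0.08544300963955591}
```

View pics/side0.png

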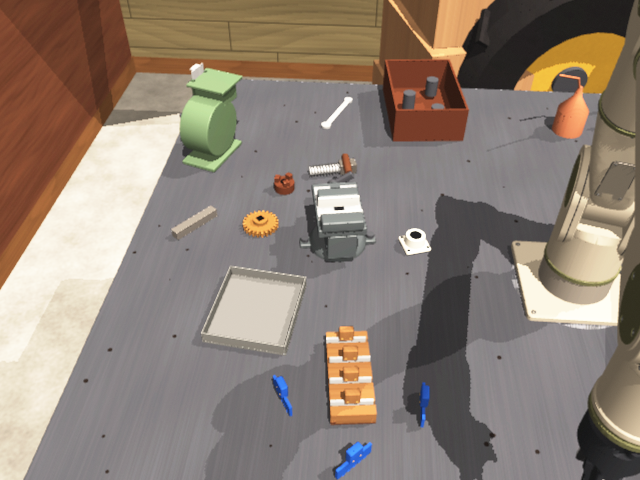

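View pics/top0.png

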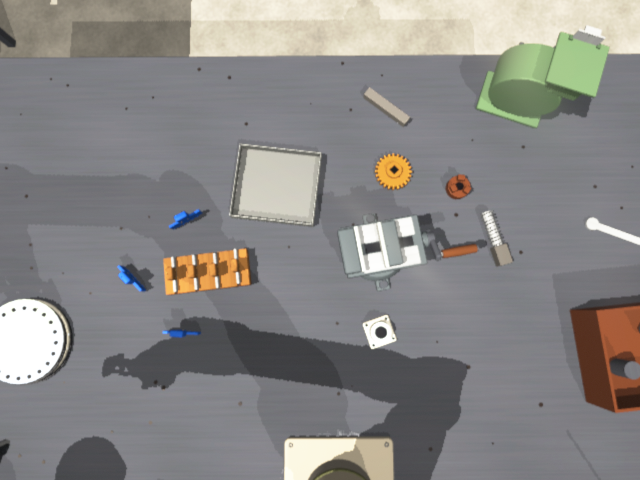

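Side view: four orange handles seem to be in the rack (346-352, 333-395), the shaft at (333,168), the vise at (340,220), the tray at (255,310). Blue look-alikes at (283,393), (353,458), (424,402) are to be left alone. Enlarging the rack and vise/shaft next.

```bash
cat > a.py <<'E'
from h import *
t=load('top');s=load('side')
a=cv2.resize(t['color'][195:300,335:525],None,fx=4,fy=4,interpolation=cv2.INTER_CUBIC)
cv2.imwrite('pics/vise_t.png',a)
b=cv2.resize(t['color'][240:300,155:255],None,fx=4,fy=4,interpolation=cv2.INTER_CUBIC)
d=cv2.resize(s['color'][320:430,315:385],None,fx=4,fy=4,interpolation=cv2.INTER_CUBIC)
o=np.zeros((440,700,3),np.uint8);o[:240,:400]=b;o[:,410:690]=d;cv2.imwrite('pics/rack.png',o)
W=cloud(t)
for n,(u,v) in dict(tray=(276,185),traytl=(240,146),traytr=(321,152),traybl=(232,216),traybr=(312,224),table=(280,330),crank=(462,250),screwa=(487,212),screwh=(503,255),rack1=(165,257),rack2=(247,250),rack3=(168,293),rack4=(250,287),gear=(394,171),house=(379,332),dog=(459,187),vbed=(374,247)).items(): print(n,W[v,u].round(3))
E
python3 a.py
```

```text
tray [0.674 0.138 0.006]
traytl [0.761 0.219 0.028]
traytr [ 0.755  0.033 -0.   ]
traybl [0.6   0.236 0.017]
traybr [0.578 0.054 0.029]
table [0.344 0.127 0.002]
crank [ 0.507 -0.251  0.119]
screwa [ 0.603 -0.34   0.026]
screwh [ 0.505 -0.368  0.031]
rack1 [0.509 0.39  0.001]
rack2 [0.523 0.202 0.009]
rack3 [0.426 0.37  0.031]
rack4 [0.439 0.195 0.002]
gear [ 0.7   -0.133  0.026]
house [ 0.34  -0.09   0.035]
dog [ 0.663 -0.281  0.022]
vbed [ 0.515 -0.074  0.11 ]
```

View pics/vise_t.png

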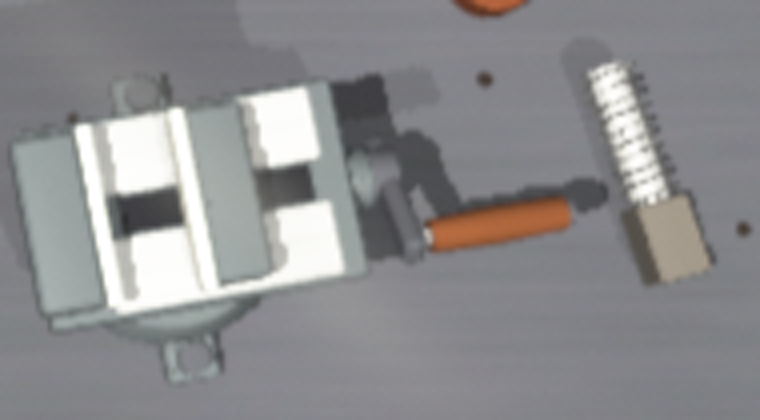

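View pics/rack.png

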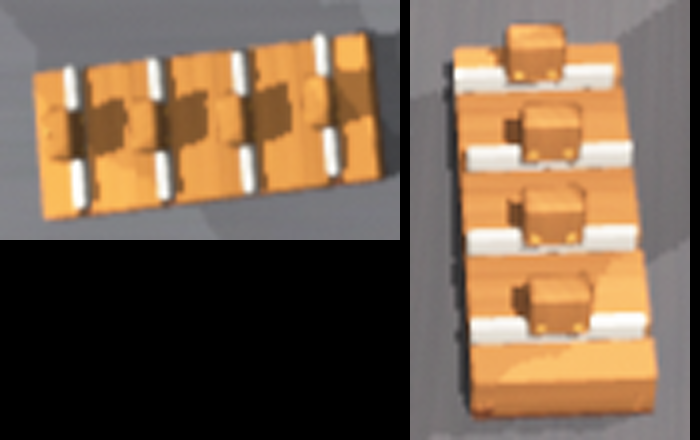

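All four rack slots hold an orange-handled leaf, at top-view x≈170, 194, 215, 235. The blue ones lie loose on the bench. The shaft's head points toward the robot, and the crank handle is right of the vise. Now fitting exact poses.

```bash
cat > b.py <<'E'
from h import *
t=load('top');s=load('side')
A=np.concatenate([cloud(t)[2:-2,2:-2].reshape(-1,3)]);B=cloud(s).reshape(-1,3)
def fit(n,P,x,y,z):
    m=(P[:,0]>x[0])&(P[:,0]<x[1])&(P[:,1]>y[0])&(P[:,1]<y[1])&(P[:,2]>z[0])&(P[:,2]<z[1])
    Q=P[m]; r=cv2.minAreaRect((Q[:,:2]*1000).astype(np.float32)); print(n,len(Q),np.round(r[0],1),np.round(r[1],1),round(r[2],1),'z',np.round(np.median(Q[:,2]),4),flush=True)
for nm,P in(('T',A),('S',B)):
    print(nm)
    fit('fixed',P,(.4,.65),(-.055,.03),(.126,.142))
    fit('moving',P,(.4,.65),(-.13,-.055),(.126,.142))
    fit('jaws',P,(.4,.65),(-.15,.05),(.126,.142))
    fit('crank',P,(.46,.56),(-.32,-.225),(.06,.15))
    fit('rack',P,(.38,.56),(.17,.40),(.026,.033))
    fit('tray',P,(.54,.8),(.01,.27),(.018,.035))
    fit('screw',P,(.44,.64),(-.42,-.31),(.008,.04))
    fit('screwhd',P,(.44,.64),(-.42,-.31),(.027,.034))
    for k in range(4):
        y=.19+.0475*k; fit('leaf%d'%k,P,(.42,.53),(y,y+.045),(.05,.075))
E
python3 b.py
```

```text
T
fixed 904 [507.5 -25.4] [90.  40.3] 10.0 z 0.1337
moving 826 [ 521.2 -103.6] [89.9 36.7] 10.2 z 0.1358
jaws 1730 [514.2 -63.6] [ 90. 118.] 10.0 z 0.1346
crank 273 [ 509.  -254.8] [19.8 61.8] 10.3 z 0.1162
rack 2110 [475.  289.2] [ 80.4 185.2] 6.6 z 0.0298
tray 632 [673.5 138. ] [190.6 170.9] 83.2 z 0.0268
screw 738 [ 547.3 -357.7] [125.1  31.7] 14.9 z 0.0253
screwhd 274 [ 544.3 -356.8] [119.7  31. ] 18.4 z 0.0298
leaf0 105 [485.5 220.6] [28.  14.3] 8.1 z 0.0666
leaf1 105 [475.8 265.4] [26.6 13.8] 7.1 z 0.0671
leaf2 114 [472.9 311.3] [27.7 14.3] 8.8 z 0.0664
leaf3 116 [468.8 356.5] [27.9 13.9] 1.5 z 0.0666
S
fixed 626 [507.8 -23.7] [90.5 45.7] 11.1 z 0.1324
moving 527 [ 521.4 -101.1] [90.1 44.2] 9.8 z 0.1342
jaws 1153 [514.5 -61.7] [ 90.1 124.4] 10.0 z 0.1331
crank 109 [ 510.6 -256. ] [17.9 64.7] 9.7 z 0.1152
rack 2203 [474.6 290.3] [ 80.  187.7] 6.7 z 0.0292
tray 973 [673.1 139.6] [198.5 171.2] 83.1 z 0.0247
screw 398 [ 547.8 -357.3] [126.8  39.6] 13.2 z 0.0208
screwhd 54 [ 544. -350.] [117.4  33.6] 22.0 z 0.0289
leaf0 152 [485.3 223.5] [28.2 16.2] 4.5 z 0.0639
leaf1 174 [475.9 267.7] [28.  17.9] 5.3 z 0.0643
leaf2 172 [472.3 313.8] [27.2 16.8] 6.6 z 0.0651
leaf3 193 [468.  359.8] [28.  15.2] 6.5 z 0.0649
```

```bash
cat >> h.py <<'E'
from scipy.spatial.transform import Rotation as Ro
VO=np.array([513.6,-59.9])/1e3; VY=10.0
def V(x,y,O=None,yaw=VY):
    O=VO if O is None else O
    c,s=np.cos(np.radians(yaw)),np.sin(np.radians(yaw)); return O+np.array([c*x-s*y,s*x+c*y])/1e3
def go(*way):
    "way: (x,y,z,yaw of closing line deg); prints dp/spin from each to the next, starting at present pose"
    s=get_state();p=s['position'];R=Ro.from_rotvec(s['tcp_rot']).as_matrix()
    y=np.degrees(np.arctan2(R[1,1],R[0,1])); print('at',p.round(4),'yaw',y.round(1),'t',round(float(s['clock']),1),'F',s['ft_force'].round(1),'op',round(float(s['opening']),4),'j7',s['joint_pos'].round(2).tolist())
    for w in way:
        q=np.array(w[:3]);Y=w[3] if len(w)>3 else y
        d=(Y-y+90)%180-90
        a=np.radians(y); ty=np.array([np.cos(a),np.sin(a),0]); tz=np.array([0,0,-1]); tx=np.cross(ty,tz)
        print('dp',(np.array([tx,ty,tz])@(q-p)/.25).round(4).tolist(),'spin',round(-d/180,4),'dist',np.linalg.norm(q-p).round(3))
        p=q;y=y+d
E
python3 - <<'E'
from h import *
W=cloud(load('top')).reshape(-1,3)
g=V(-65,-3.5);print(g)
for dy in (-45,-30,-15,0,15,30,45):
    q=V(-65,dy); m=np.hypot(*(W[:,:2]-q).T)<.014; print(dy,np.nanmax(W[m,2]).round(3))
h=(.5062,-.3687)
go((.40,.35,.25,90),(.48,.12,.25,105),(.5,-.12,.25,105),(*h,.25,105),(*h,.06,105),(*h,.001,105))
E
```

```text
[ 0.45019526 -0.07463396]
-45 0.108
-30 0.107
-15 0.11
0 0.109
15 0.107
30 0.108
45 0.106
at [0.1863 0.5962 0.2056] yaw 72.7 t 0.1 F [ 0.2 -0.6  0.8] op 0.0854 j7 [-1.29, 0.33, -0.06, 1.46, 0.02, 1.35, -0.09]
dp [-1.1096, -0.6852, -0.1775] spin -0.0964 dist 0.329
dp [-0.32, -0.92, 0.0] spin -0.0833 dist 0.244
dp [0.1712, -0.948, 0.0] spin -0.0 dist 0.241
dp [0.2335, -0.9673, 0.0] spin -0.0 dist 0.249
dp [0.0, 0.0, 0.76] spin -0.0 dist 0.19
dp [0.0, 0.0, 0.236] spin -0.0 dist 0.059
```

arm_command(plan=[{"dp": [-0.555, -0.343, -0.18], "spin": -0.096}, {"dp": [-0.555, -0.343, -0.18], "spin": -0.096}, {"dp": [-0.555, -0.343, -0.18], "spin": -0.096}, {"dp": [-0.555, -0.343, -0.18], "spin": -0.096}, {"dp": [-0.555, -0.343, -0.18], "spin": -0.096}], claw=1, grip_force=100)

```text
clock: 0.6
position: [0.2966, 0.4709, 0.2525]
tcp_rot: [0.011, 3.14, 0.001]
ft_force: [-0.6, 0.6, 0.5]
opening: 0.0856
finger_force: 0.0
```

Run:
```python
from h import *
h=(.5062,-.3687)
go((.46,.27,.25,105),(.49,.03,.25,105),(.5,-.20,.25,105),(*h,.20,105),(*h,.06,105),(*h,.001,105))
```

```text
at [0.2966 0.4709 0.2525] yaw 89.6 t 0.6 F [-0.6  0.6  0.5] op 0.0856 j7 [-1.07, 0.16, -0.02, 1.58, 0.0, 1.4, 0.47]
dp [-0.6594, -0.7991, 0.0098] spin -0.0856 dist 0.259
dp [0.1326, -0.9583, 0.0] spin -0.0 dist 0.242
dp [0.1995, -0.899, 0.0] spin -0.0 dist 0.23
dp [0.1507, -0.6582, 0.2] spin -0.0 dist 0.176
dp [0.0, 0.0, 0.56] spin -0.0 dist 0.14
dp [0.0, 0.0, 0.236] spin -0.0 dist 0.059
```

arm_command(plan=[{"dp": [-0.63, -0.765, 0], "spin": -0.0856}, {"dp": [-0.63, -0.765, 0], "spin": -0.0856}, {"dp": [-0.63, -0.765, 0], "spin": -0.0856}, {"dp": [-0.63, -0.765, 0], "spin": -0.0856}, {"dp": [-0.63, -0.765, 0], "spin": -0.0856}])

```text
clock: 1.1
position: [0.4494, 0.2828, 0.2508]
tcp_rot: [0.422, -3.113, -0.0]
ft_force: [0.8, 0.4, -0.7]
opening: 0.0854
finger_force: 0.0
```

arm_command(plan=[{"dp": [0.13, -0.96, 0]}, {"dp": [0.13, -0.96, 0]}, {"dp": [0.13, -0.96, 0]}, {"dp": [0.13, -0.96, 0]}, {"dp": [0.13, -0.96, 0]}])

```text
validation failed for argument at $.pl...
```

arm_command(plan=[{"dp": [0.2, -0.9, 0]}, {"dp": [0.2, -0.9, 0]}, {"dp": [0.2, -0.9, 0]}, {"dp": [0.2, -0.9, 0]}, {"dp": [0.2, -0.9, 0]}])

```text
validation failed for argument at $.pl...
```

Run:
```python
from h import *
c=cap('top');np.set_printoptions(suppress=True)
P=cloud(c).reshape(-1,3)
m=(P[:,0]>.44)&(P[:,0]<.66)&(P[:,1]>-.46)&(P[:,1]<-.29)&(P[:,2]>.008)&(P[:,2]<.045)
print(m.sum(),cv2.minAreaRect((P[m,:2]*1000).astype(np.float32)))
h=(.5062,-.3687)
go((*h,.20,105),(*h,.06,105),(*h,.001,105))
```

```text
781 ((577.7584228515625, -344.102294921875), (192.41082763671875, 45.89741516113281), 23.493328094482422)
at [0.4552 0.2745 0.251 ] yaw 104.8 t 1.1 F [ 3.9 -8.9 -0.5] op 0.0853 j7 [-0.78, 0.1, 0.16, 1.65, -0.01, 1.39, 1.21]
dp [0.4617, -2.5392, 0.2039] spin -0.0009 dist 0.647
dp [0.0, 0.0, 0.56] spin -0.0 dist 0.14
dp [0.0, 0.0, 0.236] spin -0.0 dist 0.059
```

arm_command(plan=[{"dp": [0.13, -0.96, 0], "spin": 0.25}, {"dp": [0.13, -0.96, 0], "spin": 0.25}, {"dp": [0.13, -0.96, 0], "spin": 0.25}, {"dp": [0.13, -0.96, 0], "spin": 0.25}, {"dp": [0.13, -0.96, 0], "spin": 0.25}])

```text
clock: 1.65
position: [0.4811, 0.042, 0.251]
tcp_rot: [-0.76, -3.048, 0.0]
ft_force: [1.2, 0.9, 0.5]
opening: 0.0855
finger_force: 0.0
```

Run:
```python
from h import *
h=(.5062,-.3687)
go((.5,-.2,.25,15.),(*h,.25,-30),(*h,.2,-75),(*h,.06,-75),(*h,.001,-75))
```

```text
at [0.4811 0.042  0.251 ] yaw 62.0 t 1.6 F [1.2 0.9 0.5] op 0.0855 j7 [-0.56, -0.02, 0.38, 1.77, 0.01, 1.39, 0.9]
dp [-0.5211, -0.8192, 0.0039] spin 0.2612 dist 0.243
dp [-0.6582, -0.1507, 0.0] spin 0.25 dist 0.169
dp [0.0, 0.0, 0.2] spin 0.25 dist 0.05
dp [0.0, 0.0, 0.56] spin -0.0 dist 0.14
dp [0.0, 0.0, 0.236] spin -0.0 dist 0.059
```

arm_command(plan=[{"dp": [-0.52, -0.82, 0], "spin": 0.235}, {"dp": [-0.52, -0.82, 0], "spin": 0.235}, {"dp": [-0.52, -0.82, 0], "spin": 0.235}, {"dp": [-0.52, -0.82, 0], "spin": 0.235}, {"dp": [-0.52, -0.82, 0], "spin": 0.235}])

```text
clock: 2.15
position: [0.5015, -0.1998, 0.2511]
tcp_rot: [1.808, 2.569, -0.0]
ft_force: [1.1, -1.0, 0.5]
opening: 0.0855
finger_force: 0.0
```

arm_command(plan=[{"dp": [0, 0, 0], "spin": 0.235}, {"dp": [0, 0, 0], "spin": 0.235}, {"dp": [0, 0, 0], "spin": 0.235}, {"dp": [0, 0, 0], "spin": 0.235}, {"dp": [0, 0, 0], "spin": 0.235}])

```text
clock: 2.65
position: [0.5018, -0.197, 0.2507]
tcp_rot: [-2.612, -1.745, 0.001]
ft_force: [0.4, 0.1, 0.9]
opening: 0.0852
finger_force: 0.0
```

arm_command(plan=[{"dp": [0, 0, 0], "spin": 0.235}, {"dp": [0, 0, 0], "spin": 0.235}, {"dp": [0, 0, 0], "spin": 0.235}, {"dp": [0, 0, 0], "spin": 0.235}, {"dp": [0, 0, 0], "spin": 0.235}])

```text
clock: 3.15
position: [0.5019, -0.197, 0.2507]
tcp_rot: [-3.066, -0.685, 0.001]
ft_force: [-0.3, 0.0, 0.4]
opening: 0.0852
finger_force: 0.0
```

```bash
cat > scr.py <<'E'
from h import *
c=cap('top')
P=cloud(c).reshape(-1,3)
m=(P[:,0]>.44)&(P[:,0]<.64)&(P[:,1]>-.45)&(P[:,1]<-.31)&(P[:,2]>.008)&(P[:,2]<.04)
print(m.sum(),cv2.minAreaRect((P[m,:2]*1000).astype(np.float32)))
E
python3 scr.py
python3 - <<'E'
from h import *
h=(.5062,-.3687)
go((*h,.20,-75),(*h,.06,-75),(*h,.001,-75))
E
```

```text
0 ((0.0, 0.0), (0.0, 0.0), 0.0)
at [ 0.5018 -0.197   0.2507] yaw -65.3 t 3.2 F [-0.6 -0.3  0.1] op 0.0854 j7 [-0.4, 0.13, 0.76, 1.65, -0.09, 1.39, -0.76]
dp [-0.2715, 0.6312, 0.2029] spin 0.0541 dist 0.179
dp [0.0, 0.0, 0.56] spin -0.0 dist 0.14
dp [0.0, 0.0, 0.236] spin -0.0 dist 0.059
```

Run:
```python
from h import *
c=cap('side')
P=cloud(c).reshape(-1,3)
m=(P[:,0]>.42)&(P[:,0]<.63)&(P[:,1]>-.48)&(P[:,1]<-.31)&(P[:,2]>.008)&(P[:,2]<.04)
print(m.sum(),cv2.minAreaRect((P[m,:2]*1000).astype(np.float32)))
P=cloud(cap('top')).reshape(-1,3)
m=(P[:,0]>.42)&(P[:,0]<.63)&(P[:,1]>-.48)&(P[:,1]<-.31)
print(m.sum(),np.nanpercentile(P[m,2],[0,20,50,80,100]))
```

```text
392 ((547.6544189453125, -356.5699768066406), (126.61344909667969, 39.73485565185547), 11.762003898620605)
607 [-0.00582266 -0.00163418 -0.0001097   0.00141295  0.00506715]
```

arm_command(plan=[{"dp": [-0.2715, 0.631, 0.203], "spin": 0.054}, {"dp": [-0.2715, 0.631, 0.203], "spin": 0.054}, {"dp": [-0.2715, 0.631, 0.203], "spin": 0.054}, {"dp": [-0.2715, 0.631, 0.203], "spin": 0.054}, {"dp": [-0.2715, 0.631, 0.203], "spin": 0.054}])

```text
clock: 3.8
position: [0.5058, -0.3736, 0.1984]
tcp_rot: [3.112, 0.429, -0.006]
ft_force: [-0.5, 0.1, 0.5]
opening: 0.0856
finger_force: 0.0
```

arm_command(plan=[{"dp": [0, 0, 0.56], "spin": 0}, {"dp": [0, 0, 0.56], "spin": 0}, {"dp": [0, 0, 0.56], "spin": 0}, {"dp": [0, 0, 0.56], "spin": 0}, {"dp": [0, 0, 0.56], "spin": 0}])

```text
clock: 4.3
position: [0.5085, -0.3695, 0.0614]
tcp_rot: [-3.111, -0.435, 0.0]
ft_force: [-0.3, -1.2, 1.0]
opening: 0.0856
finger_force: 0.0
```

arm_command(plan=[{"dp": [0, 0, 0.05], "spin": 0}, {"dp": [0, 0, 0.1], "spin": 0}, {"dp": [0, 0, 0.16], "spin": 0}, {"dp": [0, 0, 0.21], "spin": 0}, {"dp": [0, 0, 0.228], "spin": 0}])

```text
clock: 4.8
position: [0.5071, -0.3694, 0.0016]
tcp_rot: [-3.111, -0.43, 0.003]
ft_force: [-0.1, 0.2, -0.5]
opening: 0.0851
finger_force: 0.0
```

arm_command(plan=[{"dp": [0, 0, 0], "spin": 0}, {"dp": [0, 0, 0], "spin": 0}, {"dp": [0, 0, 0], "spin": 0}, {"dp": [0, 0, 0], "spin": 0}, {"dp": [0, 0, 0], "spin": 0}], claw=0, grip_force=100)

```text
clock: 5.3
position: [0.5087, -0.3707, 0.0066]
tcp_rot: [3.112, 0.43, 0.003]
ft_force: [-17.4, 17.6, 59.0]
opening: 0.0131
finger_force: 47.7
```

arm_command(plan=[{"dp": [0, 0, 0], "spin": 0}, {"dp": [0, 0, 0], "spin": 0}, {"dp": [0, 0, 0], "spin": 0}, {"dp": [0, 0, 0], "spin": 0}, {"dp": [0, 0, 0], "spin": 0}])

```text
clock: 5.8
position: [0.5092, -0.3694, 0.0101]
tcp_rot: [-3.109, -0.43, -0.007]
ft_force: [-22.5, 23.1, 67.7]
opening: 0.0013
finger_force: 63.0
```

Run:
```python
from h import *
g=V(-65,-3.5)
go((.5062,-.3687,.22,-75),(*g,.22,-80),(*g,.125),(*g,.112))
```

```text
at [ 0.5092 -0.3694  0.0101] yaw -74.2 t 5.8 F [-22.5  23.1  67.7] op 0.0013 j7 [0.02, 0.62, 0.72, 1.68, -0.47, 1.02, -0.4]
dp [-0.0107, -0.006, -0.8396] spin 0.0042 dist 0.21
dp [0.0881, -1.1942, 0.0] spin 0.0278 dist 0.299
dp [0.0, 0.0, 0.38] spin -0.0 dist 0.095
dp [0.0, 0.0, 0.052] spin -0.0 dist 0.013
```

arm_command(plan=[{"dp": [0, 0, -0.1], "spin": 0}, {"dp": [0, 0, -0.25], "spin": 0}, {"dp": [0, 0, -0.4], "spin": 0}, {"dp": [0, 0, -0.4], "spin": 0}, {"dp": [0, 0, -0.4], "spin": 0}], claw=1)

```text
clock: 6.3
position: [0.5085, -0.3702, 0.1044]
tcp_rot: [3.111, 0.431, 0.003]
ft_force: [-0.2, 0.3, -0.4]
opening: 0.0732
finger_force: 0.0
```

Run:
```python
from h import *
go()
c=cap('side')
cv2.imwrite('pics/s1.png',cv2.resize(c['color'][90:290,220:460],None,fx=3,fy=3,interpolation=cv2.INTER_CUBIC))
```

```text
at [ 0.5085 -0.3702  0.1044] yaw -74.2 t 6.3 F [-0.2  0.3 -0.4] op 0.0732 j7 [-0.03, 0.51, 0.79, 1.61, -0.38, 1.18, -0.46]
```

View pics/s1.png

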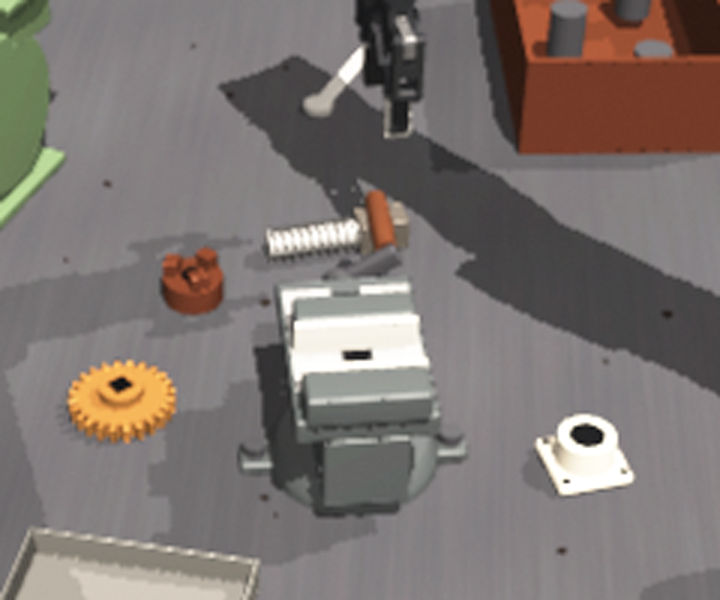

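The view shows the shaft still lying behind the vise (crop ~(335,230)), and the gripper looks further back (398,130). I'll measure again.

Run:
```python
from h import *
go()
for n in('side','top'):
    c=cap(n);W=cloud(c)
    P=W.reshape(-1,3)
    m=(P[:,0]>.42)&(P[:,0]<.63)&(P[:,1]>-.48)&(P[:,1]<-.29)&(P[:,2]>.008)&(P[:,2]<.04)
    print(n,m.sum(),cv2.minAreaRect((P[m,:2]*1000).astype(np.float32)) if m.sum() else '')
    p=pix(c,get_state()['position']);print('tcp px',np.round(p,1))
    if n=='side':
        # gripper tip region crop(398,130)/3+(220,90)
        print(W[128:140,345:362][::3,::4].round(3).tolist())
```

```text
at [ 0.5079 -0.3696  0.1032] yaw -74.2 t 6.3 F [ 0.1  0.  -0.7] op 0.0798 j7 [-0.03, 0.51, 0.79, 1.61, -0.38, 1.18, -0.46]
side 397 ((548.7933349609375, -358.40692138671875), (126.04461669921875, 37.59139633178711), 16.707427978515625)
tcp px [348.5 138. ]
[[[0.524, -0.579, -0.001], [0.506, -0.321, 0.163], [0.496, -0.314, 0.168], [0.489, -0.591, -0.006], [0.477, -0.579, 0.002]], [[0.523, -0.568, -0.004], [0.506, -0.32, 0.155], [0.496, -0.319, 0.156], [0.488, -0.566, -0.001], [0.477, -0.574, -0.005]], [[0.522, -0.542, 0.003], [0.506, -0.322, 0.145], [0.496, -0.322, 0.146], [0.488, -0.559, -0.006], [0.476, -0.551, -0.001]], [[0.522, -0.538, -0.005], [0.51, -0.533, -0.001], [0.499, -0.544, -0.008], [0.487, -0.541, -0.005], [0.476, -0.539, -0.003]]]
top 579 ((548.173095703125, -359.6665954589844), (124.82452392578125, 31.015552520751953), 16.026752471923828)
tcp px [517.4 250.3]
```

arm_command(plan=[{"dp": [0, 0, -0.2], "spin": 0}, {"dp": [0, 0, -0.2], "spin": 0}, {"dp": [0, 0, -0.2], "spin": 0}, {"dp": [0, 0, -0.2], "spin": 0}, {"dp": [0, 0, -0.2], "spin": 0}], claw=0.35)

```text
clock: 6.95
position: [0.5074, -0.3695, 0.1521]
tcp_rot: [-3.111, -0.43, 0.003]
ft_force: [-0.0, 0.9, -0.1]
opening: 0.0302
finger_force: 0.0
```

Run:
```python
from h import *
go()
c=cap('side');W=cloud(c)
p=pix(c,get_state()['position']);print('tcp px',np.round(p,1))
m=(np.abs(W[...,0]-.508)<.06)&(np.abs(W[...,1]+.37)<.07)&(W[...,2]>.09)
Q=W[m];print(len(Q)); 
for lo in np.arange(.09,.28,.01):
    q=Q[(Q[:,2]>=lo)&(Q[:,2]<lo+.01)]
    if len(q): print(lo.round(2),len(q),q.min(0).round(3),q.max(0).round(3))
v,u=np.array(p[::-1]).astype(int)
cv2.imwrite('pics/tip.png',cv2.resize(c['color'][v-60:v+40,u-60:u+60],None,fx=5,fy=5,interpolation=cv2.INTER_CUBIC))
```

```text
at [ 0.5074 -0.3695  0.1521] yaw -74.3 t 7.0 F [-0.   0.9 -0.1] op 0.0302 j7 [-0.05, 0.47, 0.81, 1.56, -0.35, 1.27, -0.48]
tcp px [349.2 121. ]
3303
0.17 11 [ 0.496 -0.385  0.174] [ 0.524 -0.345  0.179]
0.18 39 [ 0.493 -0.386  0.181] [ 0.525 -0.338  0.19 ]
0.19 49 [ 0.494 -0.386  0.19 ] [ 0.525 -0.339  0.2  ]
0.2 47 [ 0.494 -0.383  0.2  ] [ 0.525 -0.335  0.21 ]
0.21 19 [ 0.499 -0.387  0.21 ] [ 0.525 -0.34   0.218]
0.22 52 [ 0.487 -0.421  0.22 ] [ 0.535 -0.317  0.23 ]
0.23 54 [ 0.485 -0.413  0.23 ] [ 0.535 -0.315  0.24 ]
0.24 69 [ 0.483 -0.416  0.24 ] [ 0.535 -0.311  0.25 ]
0.25 65 [ 0.483 -0.413  0.25 ] [ 0.535 -0.304  0.26 ]
0.26 82 [ 0.481 -0.418  0.26 ] [ 0.536 -0.3    0.27 ]
0.27 120 [ 0.482 -0.381  0.27 ] [ 0.534 -0.301  0.28 ]
0.28 90 [ 0.488 -0.377  0.28 ] [ 0.531 -0.317  0.29 ]
```

View pics/tip.png

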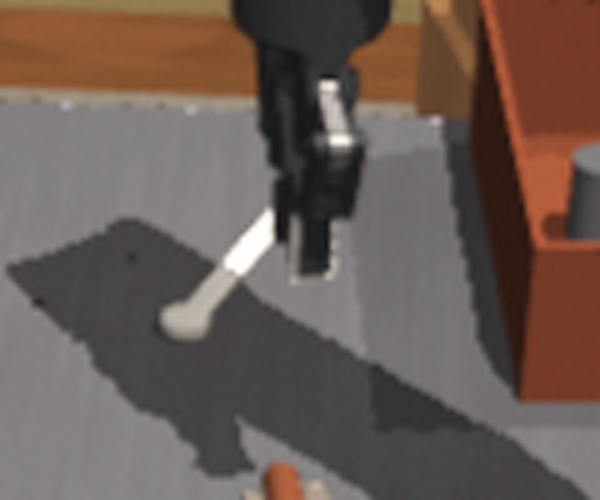

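The tips are about 20 mm behind the reported TCP (tip px ~(315,270) in the crop; z≈0.175 against 0.152). I'll offset z by that and retry the grasp.

Run:
```python
from h import *
h=(.5073,-.3714)
go((*h,.05,-74),(*h,-.016,-74))
```

```text
at [ 0.5075 -0.3696  0.1523] yaw -74.3 t 7.0 F [-0.5  0.4  0.6] op 0.03 j7 [-0.05, 0.47, 0.81, 1.56, -0.35, 1.27, -0.48]
dp [-0.0027, 0.0069, 0.4092] spin -0.0014 dist 0.102
dp [0.0, 0.0, 0.264] spin -0.0 dist 0.066
```

arm_command(plan=[{"dp": [-0.002, 0.007, 0.1], "spin": 0}, {"dp": [-0.002, 0.007, 0.2], "spin": 0}, {"dp": [-0.002, 0.007, 0.3], "spin": 0}, {"dp": [-0.002, 0.007, 0.38], "spin": 0}, {"dp": [-0.002, 0.007, 0.409], "spin": 0}], claw=1)

```text
clock: 7.5
position: [0.5066, -0.3708, 0.0486]
tcp_rot: [-3.11, -0.43, 0.005]
ft_force: [0.2, -0.5, 0.2]
opening: 0.0857
finger_force: 0.0
```

arm_command(plan=[{"dp": [0, 0, 0.07], "spin": 0}, {"dp": [0, 0, 0.14], "spin": 0}, {"dp": [0, 0, 0.2], "spin": 0}, {"dp": [0, 0, 0.25], "spin": 0}, {"dp": [0, 0, 0.264], "spin": 0}])

```text
clock: 8.0
position: [0.5072, -0.3713, -0.0165]
tcp_rot: [-3.111, -0.43, 0.003]
ft_force: [0.1, 0.2, 0.3]
opening: 0.0856
finger_force: 0.0
```

arm_command(plan=[{"dp": [0, 0, 0], "spin": 0}, {"dp": [0, 0, 0], "spin": 0}, {"dp": [0, 0, 0], "spin": 0}, {"dp": [0, 0, 0], "spin": 0}, {"dp": [0, 0, 0], "spin": 0}], claw=0.3, grip_force=100)

```text
clock: 8.5
position: [0.5084, -0.372, -0.0136]
tcp_rot: [3.112, 0.43, 0.002]
ft_force: [-1.1, 1.1, 7.3]
opening: 0.0283
finger_force: 97.4
```

arm_command(plan=[{"dp": [0, 0, 0], "spin": 0}, {"dp": [0, 0, 0], "spin": 0}, {"dp": [0, 0, 0], "spin": 0}, {"dp": [0, 0, 0], "spin": 0}, {"dp": [0, 0, 0], "spin": 0}])

```text
clock: 9.0
position: [0.5085, -0.372, -0.0136]
tcp_rot: [3.112, 0.43, 0.002]
ft_force: [-1.4, 2.5, 6.5]
opening: 0.0282
finger_force: 97.4
```

Run:
```python
from h import *
g=V(-65,-3.5)
go((.5073,-.3714,.20,-75),(*g,.20,-80),(*g,.11),(*g,.095))
```

```text
at [ 0.5085 -0.372  -0.0136] yaw -74.3 t 9.0 F [-1.4  2.5  6.5] op 0.0282 j7 [0.03, 0.65, 0.7, 1.69, -0.49, 0.99, -0.38]
dp [-0.0038, -0.0037, -0.8544] spin 0.0042 dist 0.214
dp [0.0866, -1.2057, 0.0] spin 0.0278 dist 0.302
dp [0.0, 0.0, 0.36] spin -0.0 dist 0.09
dp [0.0, 0.0, 0.06] spin -0.0 dist 0.015
```

arm_command(plan=[{"dp": [0, 0, -0.1], "spin": 0}, {"dp": [0, 0, -0.25], "spin": 0}, {"dp": [0, 0, -0.45], "spin": 0}, {"dp": [0, 0, -0.65], "spin": 0}, {"dp": [0, 0, -0.85], "spin": 0}])

```text
clock: 9.5
position: [0.5071, -0.3713, 0.1992]
tcp_rot: [-3.111, -0.43, 0.002]
ft_force: [1.3, -1.7, -4.7]
opening: 0.0277
finger_force: 98.8
```

arm_command(plan=[{"dp": [0.015, -0.12, -0.05], "spin": 0.01}, {"dp": [0.03, -0.27, -0.08], "spin": 0.02}, {"dp": [0.04, -0.42, -0.08], "spin": 0.03}, {"dp": [0.05, -0.55, -0.08], "spin": 0.03}, {"dp": [0.05, -0.6, -0.08], "spin": 0.03}])

```text
clock: 10.0
position: [0.4786, -0.2202, 0.2171]
tcp_rot: [-3.125, -0.289, 0.001]
ft_force: [-0.3, 0.6, -5.4]
opening: 0.028
finger_force: 99.2
```

Run:
```python
from h import *
g=V(-65,-3.5)
go((*g,.20,-80),(*g,.11),(*g,.095))
W=cloud(cap('side'));P=W.reshape(-1,3)
m=(P[:,0]>.50)&(P[:,0]<.65)&(P[:,1]>-.33)&(P[:,1]<-.12)&(P[:,2]>.17)&(P[:,2]<.30)
q=P[m]
for lo in np.arange(.5,.64,.02):
    k=q[(q[:,0]>lo)&(q[:,0]<lo+.02)]
    if len(k): print(lo.round(2),len(k),k.min(0).round(3),k.max(0).round(3))
```

```text
at [ 0.4786 -0.2202  0.2171] yaw -79.4 t 10.0 F [-0.3  0.6 -5.4] op 0.028 j7 [-0.44, 0.12, 0.86, 1.74, -0.1, 1.32, -0.94]
dp [-0.0051, -0.5932, 0.0683] spin 0.0032 dist 0.149
dp [0.0, 0.0, 0.36] spin -0.0 dist 0.09
dp [0.0, 0.0, 0.06] spin -0.0 dist 0.015
0.5 127 [ 0.5   -0.256  0.228] [ 0.52  -0.197  0.294]
0.52 112 [ 0.52  -0.228  0.228] [ 0.54  -0.193  0.257]
0.54 116 [ 0.54  -0.221  0.227] [ 0.56  -0.186  0.258]
0.56 115 [ 0.56  -0.217  0.224] [ 0.58  -0.181  0.259]
0.58 7 [ 0.58  -0.211  0.238] [ 0.583 -0.195  0.253]
```

arm_command(plan=[{"dp": [0, -0.15, 0], "spin": 0.003}, {"dp": [0, -0.3, 0], "spin": 0.003}, {"dp": [-0.005, -0.45, 0], "spin": 0.003}, {"dp": [-0.005, -0.57, 0.03], "spin": 0.003}, {"dp": [-0.005, -0.593, 0.068], "spin": 0.003}])

```text
clock: 10.55
position: [0.4508, -0.0751, 0.2004]
tcp_rot: [-3.128, -0.275, 0.0]
ft_force: [0.6, 0.4, -5.8]
opening: 0.0276
finger_force: 100.3
```

arm_command(plan=[{"dp": [0, 0, 0.0], "spin": 0}, {"dp": [0, 0, 0.06], "spin": 0}, {"dp": [0, 0, 0.12], "spin": 0}, {"dp": [0, 0, 0.17], "spin": 0}, {"dp": [0, 0, 0.18], "spin": 0}])

```text
clock: 11.05
position: [0.4506, -0.0796, 0.1545]
tcp_rot: [3.13, 0.266, -0.004]
ft_force: [-0.2, -0.2, -5.4]
opening: 0.0282
finger_force: 100.1
```

Run:
```python
from h import *
g=V(-65,-3.5)
go((*g,.11,-80),(*g,.095))
c=cap('top');W=cloud(c);P=W.reshape(-1,3)
L=(P[:,:2]-VO)@np.array([[.985,-.174],[.174,.985]])*1000
for nm,z in(('shaft',(.145,.20)),('jaws',(.126,.142))):
    for lo in range(-40,45,10):
        m=(L[:,0]>lo)&(L[:,0]<lo+10)&(abs(L[:,1])<70)&(P[:,2]>z[0])&(P[:,2]<z[1])
        if m.sum(): 
            y=np.sort(L[m,1]);print(nm,lo,m.sum(),y[[0,-1]].round(1),'gap',y[np.argmax(np.diff(y)):][:2].round(1),P[m,2].max().round(3))
```

```text
at [ 0.4506 -0.0796  0.1545] yaw -80.3 t 11.1 F [-0.2 -0.2 -5.4] op 0.0282 j7 [-0.64, -0.04, 0.71, 1.98, 0.03, 1.19, -1.34]
dp [0.0019, -0.0199, 0.1782] spin -0.0017 dist 0.045
dp [0.0, 0.0, 0.06] spin -0.0 dist 0.015
shaft -30 6 [2.8 7. ] gap [5.4 7. ] 0.186
shaft -20 19 [-0.2  7.8] gap [5.4 7.6] 0.193
shaft -10 29 [-1.6  8. ] gap [6. 8.] 0.192
shaft 0 39 [-5.3  8.5] gap [6.6 8.1] 0.194
shaft 10 47 [-7.5  8.6] gap [7.  8.6] 0.194
shaft 20 58 [-13.7   7.1] gap [-13.7 -11.7] 0.195
shaft 30 60 [-17.1   7.8] gap [-17.1 -15.4] 0.195
jaws -40 103 [15.6 55.2] gap [32.7 33.5] 0.137
jaws -30 104 [15.5 55.3] gap [21.2 22. ] 0.137
jaws -20 102 [15.5 55. ] gap [22.6 23.5] 0.138
jaws -10 101 [15.2 55.1] gap [52.1 53.1] 0.139
jaws 0 103 [15.3 55.1] gap [16.  16.8] 0.137
jaws 10 103 [15.5 55.1] gap [18. 19.] 0.137
jaws 20 99 [15.5 55.1] gap [38.4 39.4] 0.138
jaws 30 96 [15.4 54.8] gap [34.4 35.4] 0.138
jaws 40 45 [15.8 55.1] gap [22.2 24.4] 0.138
```

arm_command(plan=[{"dp": [0.002, -0.02, 0], "spin": -0.002}, {"dp": [0.002, -0.02, 0], "spin": -0.002}, {"dp": [0.002, -0.02, 0], "spin": -0.002}, {"dp": [0.002, -0.02, 0], "spin": -0.002}, {"dp": [0.002, -0.02, 0], "spin": -0.002}])

```text
clock: 11.6
position: [0.4511, -0.0734, 0.156]
tcp_rot: [-3.129, -0.278, -0.001]
ft_force: [1.2, -0.3, -5.1]
opening: 0.0281
finger_force: 100.2
```

```bash
cat > jw.py <<'E'
from h import *
g=V(-65,-3.5)
go((*g,.115,-80),(*g,.095))
c=cap('top');W=cloud(c);P=W.reshape(-1,3)
L=(P[:,:2]-VO)@np.array([[.985,-.174],[.174,.985]])*1000
for lo in (-30,-10,10,20,30,36):
    m=(L[:,0]>lo)&(L[:,0]<lo+10)&(abs(L[:,1])<40)&(P[:,2]>.145)&(P[:,2]<.22)
    if m.sum(): 
        y=np.sort(L[m,1]);print('shaft',lo,m.sum(),y[[0,1,-2,-1]].round(1),P[m,2].max().round(3), 'crest y',L[m,1][np.argsort(P[m,2])[-8:]].mean().round(1))
E
python3 jw.py
```

```text
at [ 0.4511 -0.0734  0.156 ] yaw -79.8 t 11.6 F [ 1.2 -0.3 -5.1] op 0.0281 j7 [-0.65, -0.04, 0.7, 1.98, 0.03, 1.19, -1.35]
dp [-0.0046, 0.004, 0.164] spin 0.0009 dist 0.041
dp [0.0, 0.0, 0.08] spin -0.0 dist 0.02
shaft -30 2 [12.6 12.6 12.6 12.6] 0.181 crest y 12.6
shaft -10 16 [ 7.6  8.  12.9 13.2] 0.193 crest y 9.0
shaft 10 40 [ 2.5  2.5 14.6 14.7] 0.198 crest y 4.2
shaft 20 49 [-1.4 -1.4 14.8 15.2] 0.196 crest y 2.9
shaft 30 57 [-5.3 -5.3 15.2 15.4] 0.197 crest y 1.9
shaft 36 28 [-6.1 -5.3 11.8 13.4] 0.196 crest y 0.6
```

arm_command(plan=[{"dp": [-0.005, 0.018, 0], "spin": 0.001}, {"dp": [-0.005, 0.018, 0.04], "spin": 0.001}, {"dp": [-0.005, 0.018, 0.08], "spin": 0.001}, {"dp": [-0.005, 0.018, 0.1], "spin": 0.001}, {"dp": [-0.005, 0.018, 0.1], "spin": 0.001}])

```text
clock: 12.15
position: [0.4498, -0.0781, 0.1296]
tcp_rot: [3.129, 0.273, -0.003]
ft_force: [-0.1, 0.5, -5.7]
opening: 0.0278
finger_force: 100.1
```

```bash
sed -i 's/V(-65,-3.5)/V(-65,-6)/' jw.py; python3 jw.py
```

```text
at [ 0.4498 -0.0781  0.1296] yaw -80.0 t 12.2 F [-0.1  0.5 -5.7] op 0.0278 j7 [-0.64, -0.01, 0.72, 2.02, 0.01, 1.13, -1.32]
dp [0.004, -0.0032, 0.0584] spin -0.0001 dist 0.015
dp [0.0, 0.0, 0.08] spin -0.0 dist 0.02
shaft -30 4 [6.  6.2 8.6 8.6] 0.156 crest y 7.4
shaft -10 25 [ 1.7  1.7  9.6 10.2] 0.168 crest y 2.8
shaft 10 40 [-6.1 -4.3  9.  10.6] 0.17 crest y -1.9
shaft 20 54 [-10.   -8.3   9.2  11.3] 0.169 crest y -3.5
shaft 30 56 [-15.6 -15.4   9.4   9.7] 0.17 crest y -4.2
shaft 36 19 [-15.6 -15.4   5.3   7.2] 0.17 crest y -4.0
```

arm_command(plan=[{"dp": [0.002, 0, 0.04], "spin": 0}, {"dp": [0.002, 0, 0.08], "spin": 0}, {"dp": [0.002, 0, 0.11], "spin": 0}, {"dp": [0.002, 0, 0.125], "spin": 0}, {"dp": [0.002, 0, 0.132], "spin": 0}])

```text
clock: 12.7
position: [0.4508, -0.078, 0.0972]
tcp_rot: [3.13, 0.273, -0.001]
ft_force: [-0.6, -0.0, -5.5]
opening: 0.0278
finger_force: 100.3
```

```bash
python3 jw.py
```

```text
at [ 0.4508 -0.078   0.0972] yaw -80.0 t 12.7 F [-0.6 -0.  -5.5] op 0.0278 j7 [-0.63, 0.05, 0.73, 2.05, -0.04, 1.06, -1.28]
dp [-0.0001, -0.0038, -0.071] spin -0.0001 dist 0.018
dp [0.0, 0.0, 0.08] spin -0.0 dist 0.02
```

arm_command(plan=[{"dp": [0, 0, 0.004], "spin": 0}, {"dp": [0, 0, 0.008], "spin": 0}, {"dp": [0, 0, 0.01], "spin": 0}, {"dp": [0, 0, 0.01], "spin": 0}, {"dp": [0, 0, 0.01], "spin": 0}])

```text
clock: 13.25
position: [0.4514, -0.078, 0.0963]
tcp_rot: [-3.129, -0.273, -0.001]
ft_force: [-6.7, 0.4, 10.6]
opening: 0.0279
finger_force: 102.2
```

arm_command(plan=[{"dp": [0, 0, 0], "spin": 0}, {"dp": [0, 0, 0], "spin": 0}, {"dp": [0, 0, 0], "spin": 0}, {"dp": [0, 0, 0], "spin": 0}, {"dp": [0, 0, 0], "spin": 0}], claw=0.7)

```text
clock: 13.75
position: [0.4512, -0.078, 0.0953]
tcp_rot: [-3.13, -0.274, -0.0]
ft_force: [-0.8, -1.3, 0.7]
opening: 0.0594
finger_force: 0.0
```

arm_command(plan=[{"dp": [0, 0, -0.1], "spin": 0}, {"dp": [0, 0, -0.25], "spin": 0}, {"dp": [0, 0, -0.4], "spin": 0}, {"dp": [0, 0, -0.5], "spin": 0}, {"dp": [0, 0, -0.5], "spin": 0}])

```text
clock: 14.25
position: [0.4529, -0.078, 0.2235]
tcp_rot: [-3.129, -0.273, -0.009]
ft_force: [-0.3, -0.3, 0.0]
opening: 0.0598
finger_force: 0.0
```

Run:
```python
from h import *
a=(5.22);hd=lambda a,y=-199:V(45*np.sin(a),y)
print('crank h',hd(a))
go((.44,-.19,.22,-80),(*hd(a),.22,-80),(*hd(a),.10,-80))
```

```text
crank h [ 0.50942756 -0.26270561]
at [ 0.4529 -0.078   0.2235] yaw -80.0 t 14.2 F [-0.3 -0.3  0. ] op 0.0598 j7 [-0.66, -0.11, 0.69, 1.88, 0.07, 1.34, -1.38]
dp [-0.1285, 0.4321, 0.014] spin -0.0001 dist 0.113
dp [0.223, 0.3346, 0.0] spin -0.0 dist 0.101
dp [0.0, 0.0, 0.48] spin -0.0 dist 0.12
```

arm_command(plan=[{"dp": [-0.13, 0.43, 0], "spin": -0.235}, {"dp": [-0.13, 0.43, 0], "spin": -0.235}, {"dp": [-0.13, 0.43, 0], "spin": -0.235}, {"dp": [-0.13, 0.43, 0], "spin": -0.235}, {"dp": [-0.13, 0.43, 0], "spin": -0.235}], claw=0.65, grip_force=50)

```text
clock: 14.75
position: [0.4371, -0.1905, 0.2195]
tcp_rot: [-2.846, -1.33, 0.001]
ft_force: [-0.1, 0.7, 1.3]
opening: 0.0555
finger_force: 0.0
```

arm_command(plan=[{"dp": [0, 0, 0], "spin": -0.235}, {"dp": [0, 0, 0], "spin": -0.235}, {"dp": [0, 0, 0], "spin": -0.235}, {"dp": [0, 0, 0], "spin": -0.235}, {"dp": [0, 0, 0], "spin": -0.235}])

```text
clock: 15.25
position: [0.4374, -0.1894, 0.2195]
tcp_rot: [-2.172, -2.269, 0.001]
ft_force: [-0.6, -0.8, 1.1]
opening: 0.0554
finger_force: 0.0
```

Run:
```python
from h import *
hd=lambda a,y=-199:V(45*np.sin(a),y)
a=5.22
go((*hd(a),.22,10),(*hd(a),.11,10),(*hd(a),.073,10))
c=cap('top');P=cloud(c).reshape(-1,3)
L=(P[:,:2]-VO)@np.array([[.985,-.174],[.174,.985]])*1000
m=(abs(L[:,0])<100)&(abs(L[:,1])<13)&(P[:,2]>.126)&(P[:,2]<.16)
print(m.sum(),cv2.minAreaRect(L[m].astype(np.float32)),P[m,2].max())
for lo in (-80,-60,-30,0,30):
    k=m&(L[:,0]>lo)&(L[:,0]<lo+10); print(lo,k.sum(),L[k,1].min().round(1),L[k,1].max().round(1),P[k,2].max().round(3)) if k.sum() else 0
cv2.imwrite('pics/v2.png',cv2.resize(c['color'][195:300,335:525],None,fx=4,fy=4,interpolation=cv2.INTER_CUBIC))
```

```text
at [ 0.4374 -0.1894  0.2195] yaw 2.5 t 15.2 F [-0.6 -0.8  1.1] op 0.0554 j7 [-0.65, -0.08, 0.94, 1.86, 0.06, 1.33, 0.32]
dp [-0.3055, 0.2749, -0.0019] spin -0.0416 dist 0.103
dp [0.0, 0.0, 0.44] spin -0.0 dist 0.11
dp [0.0, 0.0, 0.148] spin -0.0 dist 0.037
650 ((-22.273754119873047, -1.7497835159301758), (22.337295532226562, 125.43345642089844), 89.94866180419922) 0.14385261729379853
-80 57 -12.9 7.2 0.142
-60 58 -12.6 8.6 0.143
-30 47 -12.6 4.6 0.139
0 50 -12.6 7.3 0.138
30 50 -13.0 8.6 0.138
```

View pics/v2.png

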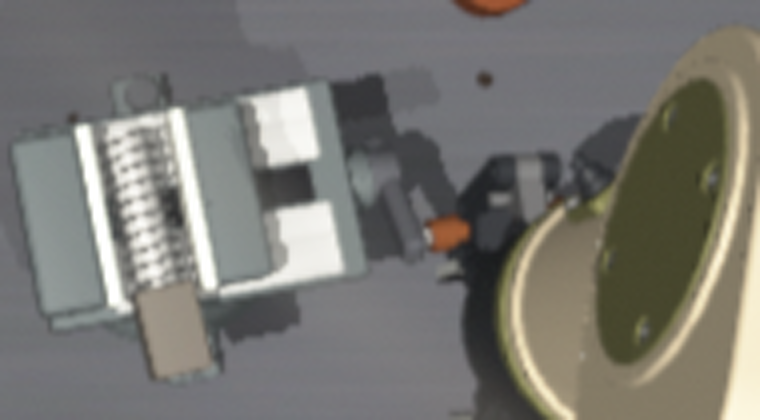

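The shaft now lies between the jaws, level and parallel to them, with its head at crop (180,330). On to the crank.

arm_command(plan=[{"dp": [-0.15, 0.14, 0], "spin": -0.042}, {"dp": [-0.305, 0.275, 0], "spin": -0.042}, {"dp": [-0.305, 0.275, 0], "spin": -0.042}, {"dp": [-0.305, 0.275, 0], "spin": -0.042}, {"dp": [-0.305, 0.275, 0], "spin": -0.042}])

```text
clock: 15.8
position: [0.5086, -0.2638, 0.2191]
tcp_rot: [-2.029, -2.397, 0.004]
ft_force: [-0.0, 0.7, 1.4]
opening: 0.0553
finger_force: 0.0
```

arm_command(plan=[{"dp": [0, 0, 0.1], "spin": 0}, {"dp": [0, 0, 0.22], "spin": 0}, {"dp": [0, 0, 0.35], "spin": 0}, {"dp": [0, 0, 0.44], "spin": 0}, {"dp": [0, 0, 0.44], "spin": 0}])

```text
clock: 16.3
position: [0.5075, -0.2609, 0.1081]
tcp_rot: [-2.023, -2.398, 0.0]
ft_force: [-1.2, -0.2, -0.3]
opening: 0.0553
finger_force: 0.0
```

```bash
cat > cr.py <<'E'
from h import *
import sys
a=float(sys.argv[1])
h=V(45*np.sin(a),-199)
go((*h,.085+.045*np.cos(a)-.034,10))
a0=a
if len(sys.argv)>2:
    step=float(sys.argv[2])
    for k in range(1,int(sys.argv[3])+1):
        b=a+step*k; print(round(b,2),'dy %.4f dz %.4f'%(.18*(np.sin(b)-np.sin(a0)),-.18*(np.cos(b)-np.cos(a0))))
        if k%5==0: a0=b
E
python3 cr.py 5.22; python3 jw.py | head -1
```

```text
at [ 0.5075 -0.2609  0.1081] yaw 9.7 t 16.3 F [-1.2 -0.2 -0.3] op 0.0553 j7 [-0.38, 0.43, 0.97, 1.77, -0.38, 1.16, 0.88]
dp [-0.0082, 0.0066, 0.1409] spin -0.0017 dist 0.035
at [ 0.5075 -0.2609  0.1081] yaw 9.7 t 16.3 F [-1.2 -0.2 -0.3] op 0.0553 j7 [-0.38, 0.43, 0.97, 1.77, -0.38, 1.16, 0.88]
```

arm_command(plan=[{"dp": [-0.008, 0.006, 0.05], "spin": 0}, {"dp": [-0.008, 0.006, 0.1], "spin": 0}, {"dp": [-0.008, 0.006, 0.14], "spin": 0}, {"dp": [-0.008, 0.006, 0.14], "spin": 0}, {"dp": [-0.008, 0.006, 0.14], "spin": 0}])

```text
clock: 16.85
position: [0.511, -0.2649, 0.0752]
tcp_rot: [-2.025, -2.401, 0.0]
ft_force: [0.2, -0.5, 0.8]
opening: 0.0554
finger_force: 0.0
```

arm_command(plan=[{"dp": [0, 0, 0], "spin": 0}, {"dp": [0, 0, 0], "spin": 0}, {"dp": [0, 0, 0], "spin": 0}, {"dp": [0, 0, 0], "spin": 0}, {"dp": [0, 0, 0], "spin": 0}], claw=0.15, grip_force=50)

```text
clock: 17.35
position: [0.5104, -0.2652, 0.0755]
tcp_rot: [-2.025, -2.401, 0.001]
ft_force: [-6.1, 0.5, 4.9]
opening: 0.0168
finger_force: 48.7
```

```bash
python3 cr.py 5.22 0.4 20
```

```text
at [ 0.5104 -0.2652  0.0755] yaw 9.7 t 17.4 F [-6.1  0.5  4.9] op 0.0168 j7 [-0.35, 0.48, 0.94, 1.79, -0.43, 1.1, 0.91]
dp [0.0107, -0.0021, 0.0104] spin -0.0017 dist 0.004
5.62 dy 0.0465 dz -0.0543
6.02 dy 0.1105 dz -0.0863
6.42 dy 0.1819 dz -0.0908
6.82 dy 0.2494 dz -0.0672
7.22 dy 0.3023 dz -0.0191
7.62 dy 0.0301 dz 0.0649
8.02 dy 0.0325 dz 0.1364
8.42 dy 0.0069 dz 0.2032
8.82 dy -0.0427 dz 0.2547
9.22 dy -0.1084 dz 0.2829
9.62 dy -0.0715 dz 0.0003
10.02 dy -0.1375 dz -0.0272
10.42 dy -0.1876 dz -0.0783
10.82 dy -0.2138 dz -0.1448
11.22 dy -0.2121 dz -0.2163
11.62 dy 0.0295 dz -0.0652
12.02 dy 0.0820 dz -0.1137
12.42 dy 0.1492 dz -0.1380
12.82 dy 0.2207 dz -0.1342
13.22 dy 0.2849 dz -0.1028
```

arm_command(plan=[{"dp": [0, 0.0465, -0.0543], "spin": 0}, {"dp": [0, 0.1105, -0.0863], "spin": 0}, {"dp": [0, 0.182, -0.0908], "spin": 0}, {"dp": [0, 0.2494, -0.0672], "spin": 0}, {"dp": [0, 0.3023, -0.0191], "spin": 0}])

```text
clock: 17.85
position: [0.5832, -0.2521, 0.0781]
tcp_rot: [-2.023, -2.397, 0.005]
ft_force: [-14.1, -2.2, -6.2]
opening: 0.0167
finger_force: 51.6
```

```bash
python3 cr.py 7.22
```

```text
at [ 0.5832 -0.2521  0.0781] yaw 9.7 t 17.9 F [-14.1  -2.2  -6.2] op 0.0167 j7 [-0.3, 0.6, 0.88, 1.61, -0.49, 1.17, 0.86]
dp [0.0094, 0.0042, 0.002] spin -0.0018 dist 0.003
```

arm_command(plan=[{"dp": [0, 0.0301, 0.0649], "spin": 0}, {"dp": [0, 0.0325, 0.1364], "spin": 0}, {"dp": [0, 0.0069, 0.2032], "spin": 0}, {"dp": [0, -0.0427, 0.2547], "spin": 0}, {"dp": [0, -0.1084, 0.2829], "spin": 0}])

```text
clock: 18.35
position: [0.5602, -0.2565, 0.0085]
tcp_rot: [2.023, 2.401, 0.001]
ft_force: [7.9, -1.6, -8.0]
opening: 0.0167
finger_force: 51.1
```

```bash
python3 cr.py 9.22
```

```text
at [ 0.5602 -0.2565  0.0085] yaw 9.8 t 18.4 F [ 7.9 -1.6 -8. ] op 0.0167 j7 [-0.28, 0.64, 0.84, 1.72, -0.55, 1.03, 0.93]
dp [0.0107, -0.0104, 0.0063] spin -0.0013 dist 0.004
```

arm_command(plan=[{"dp": [0, -0.0715, 0.0003], "spin": 0}, {"dp": [0, -0.1375, -0.0272], "spin": 0}, {"dp": [0, -0.1876, -0.0783], "spin": 0}, {"dp": [0, -0.2138, -0.1448], "spin": 0}, {"dp": [0, -0.2121, -0.2163], "spin": 0}])

```text
clock: 18.85
position: [0.504, -0.2662, 0.0629]
tcp_rot: [-2.026, -2.397, 0.003]
ft_force: [2.1, -0.9, -6.6]
opening: 0.0165
finger_force: 51.3
```

```bash
cat > op.py <<'E'
from h import *
c=cap('top');P=cloud(c).reshape(-1,3)
L=(P[:,:2]-VO)@np.array([[.985,-.174],[.174,.985]])*1000
m=(abs(L[:,0])<40)&(P[:,2]>.130)&(P[:,2]<.15)
k=m&(L[:,1]<-15)&(L[:,1]>-80); 
if k.sum(): print('moving jaw y',np.percentile(L[k,1],[1,99]).round(1),'centre',((np.percentile(L[k,1],1)+np.percentile(L[k,1],99))/2).round(1))
E
python3 cr.py 11.22 ; python3 op.py
```

```text
at [ 0.504  -0.2662  0.0629] yaw 9.6 t 18.9 F [ 2.1 -0.9 -6.6] op 0.0165 j7 [-0.34, 0.48, 0.94, 1.81, -0.44, 1.08, 0.93]
dp [0.01, 0.0056, 0.0075] spin -0.0022 dist 0.003
moving jaw y [-52.1 -16.8] centre -34.5
```

arm_command(plan=[{"dp": [0, 0.0295, -0.0652], "spin": 0}, {"dp": [0, 0.082, -0.1137], "spin": 0}, {"dp": [0, 0.1492, -0.138], "spin": 0}, {"dp": [0, 0.2207, -0.1342], "spin": 0}, {"dp": [0, 0.285, -0.1028], "spin": 0}])

```text
clock: 19.4
position: [0.5745, -0.2536, 0.0871]
tcp_rot: [-2.023, -2.397, 0.005]
ft_force: [-15.7, -1.9, -6.4]
opening: 0.0165
finger_force: 51.9
```

```bash
python3 cr.py 13.22 0.06 5 ; python3 op.py
```

```text
at [ 0.5745 -0.2536  0.0871] yaw 9.7 t 19.4 F [-15.7  -1.9  -6.4] op 0.0165 j7 [-0.32, 0.58, 0.9, 1.62, -0.48, 1.18, 0.87]
dp [0.0095, 0.0041, 0.0017] spin -0.0018 dist 0.003
13.28 dy 0.0084 dz 0.0068
13.34 dy 0.0163 dz 0.0141
13.4 dy 0.0238 dz 0.0219
13.46 dy 0.0308 dz 0.0301
13.52 dy 0.0373 dz 0.0387
moving jaw y [-49.3 -15.2] centre -32.3
```

arm_command(plan=[{"dp": [0, 0.0084, 0.0068], "spin": 0}, {"dp": [0, 0.0163, 0.0141], "spin": 0}, {"dp": [0, 0.0238, 0.0219], "spin": 0}, {"dp": [0, 0.0308, 0.0301], "spin": 0}, {"dp": [0, 0.0308, 0.0301], "spin": 0}])

```text
clock: 19.95
position: [0.5815, -0.2525, 0.0798]
tcp_rot: [-2.023, -2.397, 0.005]
ft_force: [-12.1, -0.3, -1.0]
opening: 0.0168
finger_force: 52.3
```

arm_command(plan=[{"dp": [0, 0, 0], "spin": 0}, {"dp": [0, 0, 0], "spin": 0}, {"dp": [0, 0, 0], "spin": 0}, {"dp": [0, 0, 0], "spin": 0}, {"dp": [0, 0, 0], "spin": 0}], claw=0.65)

```text
clock: 20.45
position: [0.5848, -0.2521, 0.0817]
tcp_rot: [2.024, 2.402, 0.001]
ft_force: [0.5, -0.4, 0.1]
opening: 0.0557
finger_force: 0.0
```

arm_command(plan=[{"dp": [0, 0, -0.2], "spin": 0}, {"dp": [0, 0, -0.4], "spin": 0}, {"dp": [0, 0, -0.6], "spin": 0.04}, {"dp": [0, 0, -0.72], "spin": 0.08}, {"dp": [0, 0, -0.72], "spin": 0.12}])

```text
clock: 20.95
position: [0.586, -0.2535, 0.2666]
tcp_rot: [2.44, 1.97, 0.006]
ft_force: [0.4, 0.2, -2.1]
opening: 0.0553
finger_force: 0.0
```

Run:
```python
from h import *
RO=np.array([475.,289.4])/1e3
for k,(y) in enumerate((-69,-23,23,69)): print(k,V(0,y,RO,6.6))
go((.48,-.05,.26,-45),(.4855,.2206,.26,-83.4))
```

```text
0 [0.48293066 0.22085728]
1 [0.47764355 0.26655243]
2 [0.47235645 0.31224757]
3 [0.46706934 0.35794272]
at [ 0.586  -0.2535  0.2666] yaw -12.2 t 20.9 F [ 0.4  0.2 -2.1] op 0.0553 j7 [-0.39, 0.5, 1.07, 1.38, -0.44, 1.51, 0.44]
dp [0.7063, -0.5859, 0.0266] spin 0.1824 dist 0.23
dp [0.7809, -0.7498, 0.0] spin 0.2133 dist 0.271
```

arm_command(plan=[{"dp": [0.7, -0.58, 0], "spin": -0.235}, {"dp": [0.7, -0.58, 0], "spin": -0.235}, {"dp": [0.7, -0.58, 0], "spin": -0.235}, {"dp": [0.7, -0.58, 0], "spin": -0.235}, {"dp": [0.7, -0.58, 0], "spin": -0.235}], claw=0.36)

```text
clock: 21.45
position: [0.4775, -0.048, 0.2614]
tcp_rot: [-1.55, -2.732, -0.003]
ft_force: [0.3, 0.3, -0.1]
opening: 0.0308
finger_force: 0.0
```

Run:
```python
from h import *
l=(.4855,.2206)
go((.48,.10,.22,75),(*l,.18,96.6),(*l,.06,96.6),(*l,.0215,96.6))
```

```text
at [ 0.4775 -0.048   0.2614] yaw 30.9 t 21.4 F [ 0.3  0.3 -0.1] op 0.0308 j7 [-1.04, -0.12, 1.0, 1.78, 0.1, 1.42, 0.47]
dp [0.5029, 0.3123, 0.1655] spin -0.2452 dist 0.154
dp [0.1036, 0.4717, 0.16] spin -0.12 dist 0.127
dp [0.0, 0.0, 0.48] spin -0.0 dist 0.12
dp [0.0, 0.0, 0.154] spin -0.0 dist 0.038
```

arm_command(plan=[{"dp": [0.5, 0.31, 0.165], "spin": -0.235}, {"dp": [0.5, 0.31, 0.165], "spin": -0.235}, {"dp": [0.5, 0.31, 0.165], "spin": -0.235}, {"dp": [0.5, 0.31, 0.165], "spin": -0.235}, {"dp": [0.5, 0.31, 0.165], "spin": -0.235}])

```text
clock: 21.95
position: [0.482, 0.0976, 0.2199]
tcp_rot: [-0.46, -3.107, 0.001]
ft_force: [0.0, -0.9, 0.1]
opening: 0.0309
finger_force: 0.0
```

Run:
```python
from h import *
l=(.4855,.2206)
go((*l,.18,96.6),(*l,.06,96.6),(*l,.0215,96.6))
c=cap('side');W=cloud(c);P=W.reshape(-1,3)
m=(P[:,0]>.45)&(P[:,0]<.53)&(P[:,1]>.19)&(P[:,1]<.24)&(P[:,2]>.05)&(P[:,2]<.075)
print(m.sum(),cv2.minAreaRect((P[m,:2]*1000).astype(np.float32)) if m.sum() else '')
```

```text
at [0.482  0.0976 0.2199] yaw 73.2 t 21.9 F [ 0.  -0.9  0.1] op 0.0309 j7 [-1.19, -0.01, 0.91, 1.82, 0.01, 1.33, 0.99]
dp [0.129, 0.4748, 0.1594] spin -0.1303 dist 0.129
dp [0.0, 0.0, 0.48] spin -0.0 dist 0.12
dp [0.0, 0.0, 0.154] spin -0.0 dist 0.038
153 ((484.9241638183594, 222.96580505371094), (27.083444595336914, 15.972639083862305), 8.18171501159668)
```

arm_command(plan=[{"dp": [0.13, 0.475, 0.16], "spin": -0.13}, {"dp": [0.13, 0.475, 0.16], "spin": -0.13}, {"dp": [0.13, 0.475, 0.16], "spin": -0.13}, {"dp": [0.13, 0.475, 0.16], "spin": -0.13}, {"dp": [0.13, 0.475, 0.16], "spin": -0.13}])

```text
clock: 22.5
position: [0.487, 0.2185, 0.1803]
tcp_rot: [-0.16, 3.137, -0.001]
ft_force: [0.5, -0.3, -0.6]
opening: 0.0312
finger_force: 0.0
```

arm_command(plan=[{"dp": [0, 0, 0.12], "spin": 0}, {"dp": [0, 0, 0.25], "spin": 0}, {"dp": [0, 0, 0.38], "spin": 0}, {"dp": [0, 0, 0.4], "spin": 0}, {"dp": [0, 0, 0.4], "spin": 0}])

```text
clock: 23.0
position: [0.4871, 0.2177, 0.0809]
tcp_rot: [0.16, -3.137, 0.001]
ft_force: [1.5, 0.2, 0.4]
opening: 0.0308
finger_force: 0.0
```

Run:
```python
from h import *
l=(.4855,.2206)
go((*l,.0215,96.6))
```

```text
at [0.4871 0.2177 0.0809] yaw 95.8 t 23.0 F [1.5 0.2 0.4] op 0.0308 j7 [-1.18, 0.3, 0.79, 1.89, -0.24, 1.05, 1.38]
dp [0.0053, 0.0122, 0.2377] spin -0.0043 dist 0.06
```

Correct y by 3 mm, descend, grip the handle and lift straight.

arm_command(plan=[{"dp": [0.003, 0.012, 0.06], "spin": -0.004}, {"dp": [0.003, 0.012, 0.12], "spin": -0.004}, {"dp": [0.003, 0.012, 0.18], "spin": -0.004}, {"dp": [0.003, 0.012, 0.23], "spin": -0.004}, {"dp": [0.003, 0.012, 0.238], "spin": -0.004}])

```text
clock: 23.5
position: [0.4848, 0.2211, 0.019]
tcp_rot: [0.184, -3.134, 0.003]
ft_force: [-0.0, -1.0, -0.4]
opening: 0.0309
finger_force: 0.0
```

arm_command(plan=[{"dp": [0, 0, 0], "spin": 0}, {"dp": [0, 0, 0], "spin": 0}, {"dp": [0, 0, 0], "spin": 0}, {"dp": [0, 0, 0], "spin": 0}, {"dp": [0, 0, 0], "spin": 0}], claw=0.1, grip_force=50)

```text
clock: 24.0
position: [0.4859, 0.222, 0.0211]
tcp_rot: [-0.185, 3.136, 0.001]
ft_force: [0.5, -0.2, -0.9]
opening: 0.013
finger_force: 51.1
```

Run:
```python
from h import *
g=V(0,0)
p=get_state()['position']
go((*p[:2],.16,96.6),(.50,.08,.22,99),(*g,.22,100))
```

```text
at [0.4859 0.222  0.0211] yaw 96.7 t 24.0 F [ 0.5 -0.2 -0.9] op 0.013 j7 [-1.14, 0.4, 0.74, 1.93, -0.33, 0.94, 1.45]
dp [0.0, 0.0, -0.5556] spin 0.0008 dist 0.139
dp [0.0093, -0.5707, -0.24] spin -0.0133 dist 0.155
dp [0.0338, -0.5612, 0.0] spin -0.0056 dist 0.141
```

arm_command(plan=[{"dp": [0, 0, -0.06], "spin": 0}, {"dp": [0, 0, -0.15], "spin": 0}, {"dp": [0, 0, -0.3], "spin": 0}, {"dp": [0, 0, -0.45], "spin": 0}, {"dp": [0, 0, -0.555], "spin": 0}])

```text
clock: 24.5
position: [0.4866, 0.2216, 0.1631]
tcp_rot: [-0.183, 3.134, 0.003]
ft_force: [-0.1, 0.5, -1.1]
opening: 0.0131
finger_force: 51.2
```

arm_command(plan=[{"dp": [0.01, -0.1, -0.1], "spin": -0.013}, {"dp": [0.01, -0.25, -0.2], "spin": -0.013}, {"dp": [0.01, -0.4, -0.24], "spin": -0.013}, {"dp": [0.01, -0.53, -0.24], "spin": -0.013}, {"dp": [0.01, -0.57, -0.24], "spin": -0.013}])

```text
clock: 25.0
position: [0.5006, 0.0757, 0.2211]
tcp_rot: [-0.24, 3.131, 0.002]
ft_force: [-0.2, 0.3, -1.5]
opening: 0.0132
finger_force: 51.2
```

arm_command(plan=[{"dp": [0.034, -0.15, 0], "spin": -0.006}, {"dp": [0.034, -0.3, 0], "spin": -0.006}, {"dp": [0.034, -0.45, 0], "spin": -0.006}, {"dp": [0.034, -0.54, 0], "spin": -0.006}, {"dp": [0.034, -0.561, 0], "spin": -0.006}])

```text
clock: 25.5
position: [0.5137, -0.0627, 0.2203]
tcp_rot: [-0.271, 3.129, -0.001]
ft_force: [0.2, -0.1, -0.9]
opening: 0.0127
finger_force: 51.2
```

Run:
```python
from h import *
g=V(0,0)
go((*g,.175,100),(*g,.155,100))
c=cap('side');W=cloud(c);P=W.reshape(-1,3)
M=np.array([[.985,-.174],[.174,.985]])
L=(P[:,:2]-VO)@M*1000
m=(abs(L[:,0])<60)&(abs(L[:,1])<25)&(P[:,2]>.19)&(P[:,2]<.245)
q=np.c_[L[m],P[m,2]*1000]
for lo in range(190,245,5):
    k=q[(q[:,2]>=lo)&(q[:,2]<lo+5)]
    if len(k): print(lo,len(k),np.percentile(k[:,0],[2,98]).round(1),np.median(k[:,1]).round(1))
u,v=np.array(pix(c,[*g,.22])).astype(int);print(u,v)
cv2.imwrite('pics/l0.png',cv2.resize(c['color'][v-35:v+65,u-65:u+65],None,fx=6,fy=6,interpolation=cv2.INTER_CUBIC))
```

```text
at [ 0.5137 -0.0627  0.2203] yaw 99.9 t 25.5 F [ 0.2 -0.1 -0.9] op 0.0127 j7 [-0.95, 0.1, 1.07, 1.76, -0.09, 1.33, 1.88]
dp [-0.0017, 0.0111, 0.181] spin -0.0005 dist 0.045
dp [0.0, 0.0, 0.08] spin -0.0 dist 0.02
205 6 [-26.2  22.3] -1.0
210 50 [-34.5  34.1] -1.4
215 67 [-38.   34.2] -0.7
220 71 [-36.9  34.4] -0.6
225 73 [-36.9  36.3] -0.4
230 77 [-35.4  35.4] 0.1
235 66 [-36.4  34.5] -1.0
240 18 [-31.2  28.5] 3.8
340 172
```

View pics/l0.png

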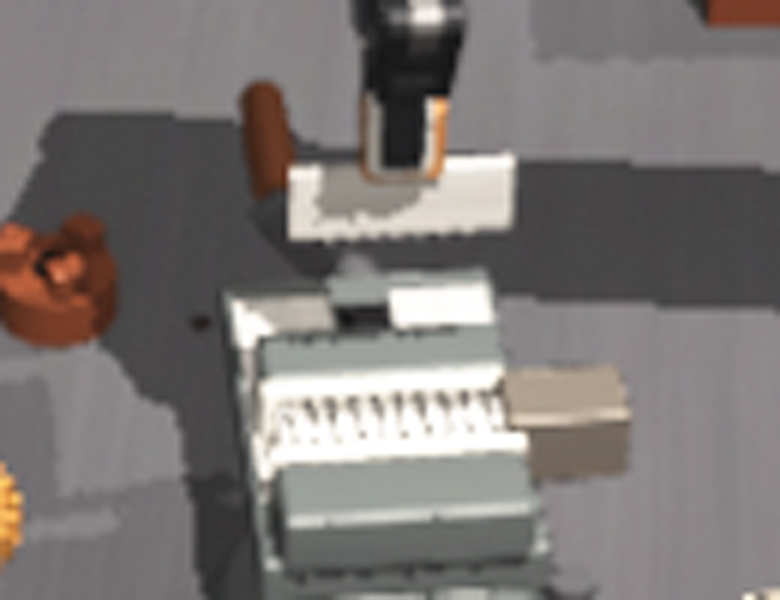

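The held leaf is above the clamped shaft, centred on it. The thread's dark grooves at crop x≈307–490 are about 23 px apart, i.e. near 8 mm. I'll estimate both pitches from profiles, then try the fit anyway.

```bash
cat > pit.py <<'E'
from h import *
from scipy.ndimage import map_coordinates
def prof(c,zs,ys,x0=-39,x1=39,off=0):
    g=cv2.cvtColor(c['color'],cv2.COLOR_BGR2GRAY).astype(float); xs=np.arange(x0,x1,.5); out={}
    for z in zs:
        for y in ys:
            U=np.array([pix(c,[*V(x,y),z]) for x in xs]); out[(z,y)]=map_coordinates(g,[U[:,1],U[:,0]],order=1)
    return xs,out
def pitch(xs,p):
    p=p-np.polyval(np.polyfit(xs,p,2),xs); w=p*np.hanning(len(p)); f=np.arange(5.5,13.6,.1)
    a=np.array([abs((w*np.exp(-2j*np.pi*xs/q)).sum()) for q in f]); i=a.argmax()
    ph=np.angle((w*np.exp(-2j*np.pi*xs/f[i])).sum()); # max at x=-ph*f/2pi... bright position
    return round(f[i],1),round(a[i]/len(xs),2),round((ph*f[i]/2/np.pi),1)
if __name__=='__main__':
    import sys
    tz=float(sys.argv[1])
    c=load('side')
    for nm,zs,ys in(('leaf',np.arange(tz-.004,tz+.0041,.001),(0,)),('thread',(.136,.138,.140),(-6,-3,0,3,6))):
        xs,o=prof(c,zs,ys)
        r=sorted(((pitch(xs,p)[1],*pitch(xs,p),k) for k,p in o.items()),key=lambda t:-t[0])[:5]
        print(nm,[t[1:] for t in r])
E
python3 - <<'E'
from h import *
E
python3 -c "
from h import *
cap('side')"; python3 pit.py .209
```

```text
leaf [(np.float64(8.1), np.float64(2.91), np.float64(0.6), (np.float64(0.211), 0)), (np.float64(8.1), np.float64(2.71), np.float64(0.6), (np.float64(0.212), 0)), (np.float64(8.0), np.float64(2.44), np.float64(0.6), (np.float64(0.21), 0)), (np.float64(8.1), np.float64(1.91), np.float64(0.6), (np.float64(0.213), 0)), (np.float64(8.0), np.float64(1.56), np.float64(0.5), (np.float64(0.209), 0))]
thread [(np.float64(8.0), np.float64(8.45), np.float64(-1.7), (0.138, -3)), (np.float64(8.0), np.float64(8.36), np.float64(-1.3), (0.136, -6)), (np.float64(8.0), np.float64(8.33), np.float64(-2.0), (0.14, 0)), (np.float64(8.0), np.float64(8.1), np.float64(-1.2), (0.136, -3)), (np.float64(8.0), np.float64(8.09), np.float64(-1.8), (0.14, 3))]
```

arm_command(plan=[{"dp": [-0.004, 0.011, 0.06], "spin": 0}, {"dp": [-0.004, 0.011, 0.12], "spin": 0}, {"dp": [-0.004, 0.011, 0.18], "spin": 0}, {"dp": [-0.004, 0.011, 0.22], "spin": 0}, {"dp": [-0.004, 0.011, 0.25], "spin": 0}])

```text
clock: 26.1
position: [0.5141, -0.0556, 0.1565]
tcp_rot: [0.281, -3.128, -0.001]
ft_force: [-0.5, 0.6, -0.8]
opening: 0.0131
finger_force: 51.2
```

arm_command(plan=[{"dp": [0, 0, 0.006], "spin": 0}, {"dp": [0, 0, 0.012], "spin": 0}, {"dp": [0, 0, 0.018], "spin": 0}, {"dp": [0, 0, 0.022], "spin": 0}, {"dp": [0, 0, 0.026], "spin": 0}])

```text
clock: 26.6
position: [0.5144, -0.0569, 0.1508]
tcp_rot: [-0.278, 3.129, 0.0]
ft_force: [-0.0, 0.5, -1.2]
opening: 0.0128
finger_force: 51.2
```

Run:
```python
from h import *
go((*V(.5,0),.146,100))
```

```text
at [ 0.5144 -0.0569  0.1508] yaw 100.2 t 26.6 F [-0.   0.5 -1.2] op 0.0128 j7 [-0.9, 0.2, 1.04, 1.86, -0.18, 1.19, 1.95]
dp [0.0033, -0.0111, 0.019] spin 0.0009 dist 0.006
```

arm_command(plan=[{"dp": [0, -0.01, 0], "spin": 0}, {"dp": [0, -0.01, 0.005], "spin": 0}, {"dp": [0, -0.01, 0.01], "spin": 0}, {"dp": [0, -0.01, 0.015], "spin": 0}, {"dp": [0, -0.01, 0.019], "spin": 0}])

```text
clock: 27.1
position: [0.515, -0.0594, 0.1463]
tcp_rot: [-0.278, 3.129, 0.001]
ft_force: [-4.4, 0.3, 14.7]
opening: 0.0129
finger_force: 53.4
```

Run:
```python
from h import *
go((*V(.5,0),.146,100))
```

```text
at [ 0.515  -0.0594  0.1463] yaw 100.2 t 27.1 F [-4.4  0.3 14.7] op 0.0129 j7 [-0.89, 0.21, 1.04, 1.86, -0.19, 1.18, 1.96]
dp [0.0037, -0.001, 0.0013] spin 0.0009 dist 0.001
```

```bash
cat > lf.py <<'E'
from h import *
for n in('side','top'):
    c=cap(n);W=cloud(c);P=W.reshape(-1,3)
    L=(P[:,:2]-VO)@np.array([[.985,-.174],[.174,.985]])*1000
    m=(abs(L[:,0])>17)&(abs(L[:,0])<37)&(abs(L[:,1])<8)&(P[:,2]>.145)&(P[:,2]<.19)
    k=(abs(L[:,0])<40)&(abs(L[:,1]-35)<15)&(P[:,2]>.12)&(P[:,2]<.15)
    print(n,'blade top',np.percentile(P[m,2],[50,90,97]).round(4) if m.sum() else None,m.sum(),'x',np.percentile(L[m,0],[1,99]) if m.sum() else '','fixed jaw top(134)',np.median(P[k,2]).round(4))
E
python3 lf.py
```

```text
side blade top [0.1563 0.1645 0.1657] 159 x [-36.49140193  36.71299224] fixed jaw top(134) 0.133
top blade top None 0 x  fixed jaw top(134) 0.1345
```

The leaf is home: TCP z .1463 puts its origin at ~.1355 (seated .136, riding .140), the blade top reads ~.166, and both pitches measure ~8.0 mm. It goes to the tray now; first I check that the tray hasn't moved.

arm_command(plan=[{"dp": [0, 0, -0.02], "spin": 0}, {"dp": [0, 0, -0.06], "spin": 0}, {"dp": [0, 0, -0.14], "spin": 0}, {"dp": [0, 0, -0.24], "spin": 0}, {"dp": [0, 0, -0.26], "spin": 0}])

```text
clock: 27.7
position: [0.516, -0.0597, 0.2136]
tcp_rot: [-0.277, 3.126, 0.001]
ft_force: [0.1, -0.2, -0.7]
opening: 0.0131
finger_force: 51.3
```

```bash
cat > tr.py <<'E'
from h import *
def tray():
    P=cloud(cap('top')).reshape(-1,3)
    m=(P[:,0]>.5)&(P[:,0]<.84)&(P[:,1]>-.05)&(P[:,1]<.33)&(P[:,2]>.018)&(P[:,2]<.035)
    r=cv2.minAreaRect((P[m,:2]*1000).astype(np.float32)); print('tray',m.sum(),r)
    yaw=r[2]-90 if r[1][0]>r[1][1] else r[2]
    return np.array(r[0])/1000,yaw
E
python3 - <<'E'
from tr import *
O,y=tray();print(O,y)
q=V(0,20,O,y)
go((*q,.20,y+90),(*q,.06,y+90),(*q,.015,y+90))
E
```

```text
tray 1104 ((624.9996337890625, 187.14361572265625), (276.9869689941406, 279.309326171875), 83.31404876708984)
[0.62499963 0.18714362] 83.31404876708984
at [ 0.5158 -0.0594  0.213 ] yaw 100.2 t 27.8 F [ 0.1 -0.7 -0.2] op 0.013 j7 [-0.95, 0.12, 1.07, 1.77, -0.11, 1.31, 1.89]
dp [-0.5274, 0.917, 0.052] spin -0.4064 dist 0.265
dp [0.0, 0.0, 0.56] spin -0.0 dist 0.14
dp [0.0, 0.0, 0.18] spin -0.0 dist 0.045
```

```bash
sed -i 's/>.5)/>.56)/; s/<.33)/<.30)/' tr.py
python3 - <<'E'
from tr import *
O,y=tray();print(O,y)
q=V(0,20,O,y)
go((*q,.20,y+90),(*q,.06,y+90),(*q,.015,y+90))
E
```

```text
tray 622 ((673.7964477539062, 138.075439453125), (190.68585205078125, 171.48159790039062), 83.19255065917969)
[0.67379645 0.13807544] -6.8074493408203125
at [ 0.5152 -0.0593  0.2117] yaw 100.2 t 27.8 F [-0.1  0.4 -0.8] op 0.0126 j7 [-0.95, 0.12, 1.07, 1.78, -0.11, 1.31, 1.89]
dp [-0.7871, 0.7415, 0.0466] spin 0.0943 dist 0.271
dp [0.0, 0.0, 0.56] spin -0.0 dist 0.14
dp [0.0, 0.0, 0.18] spin -0.0 dist 0.045
```

arm_command(plan=[{"dp": [-0.12, 0.12, 0], "spin": 0.02}, {"dp": [-0.25, 0.24, 0], "spin": 0.04}, {"dp": [-0.38, 0.36, 0], "spin": 0.06}, {"dp": [-0.51, 0.48, 0], "spin": 0.08}, {"dp": [-0.62, 0.59, 0], "spin": 0.094}])

```text
clock: 28.3
position: [0.6418, 0.1153, 0.2088]
tcp_rot: [-0.187, -3.134, 0.001]
ft_force: [-0.4, -0.5, -0.4]
opening: 0.0132
finger_force: 51.3
```

Run:
```python
from h import *
O=np.array([.6738,.1381]);y=-6.8
q=V(0,20,O,y)
go((*q,.20,y+90),(*q,.06,y+90),(*q,.016,y+90))
```

```text
at [0.6418 0.1153 0.2088] yaw 83.2 t 28.3 F [-0.4 -0.5 -0.4] op 0.0132 j7 [-0.9, 0.54, 0.97, 1.42, -0.44, 1.42, 1.51]
dp [-0.1163, 0.1857, 0.035] spin -0.0002 dist 0.055
dp [0.0, 0.0, 0.56] spin -0.0 dist 0.14
dp [0.0, 0.0, 0.176] spin -0.0 dist 0.044
```

arm_command(plan=[{"dp": [-0.06, 0.09, 0.03], "spin": 0}, {"dp": [-0.116, 0.186, 0.08], "spin": 0}, {"dp": [-0.116, 0.186, 0.25], "spin": 0}, {"dp": [-0.116, 0.186, 0.42], "spin": 0}, {"dp": [-0.116, 0.186, 0.55], "spin": 0}])

```text
clock: 28.8
position: [0.6739, 0.1556, 0.069]
tcp_rot: [-0.185, -3.132, 0.002]
ft_force: [0.1, -0.1, -0.1]
opening: 0.0127
finger_force: 51.3
```

arm_command(plan=[{"dp": [0, 0, 0.06], "spin": 0}, {"dp": [0, 0, 0.12], "spin": 0}, {"dp": [0, 0, 0.17], "spin": 0}, {"dp": [0, 0, 0.2], "spin": 0}, {"dp": [0, 0, 0.216], "spin": 0}])

```text
clock: 29.3
position: [0.6758, 0.1559, 0.0194]
tcp_rot: [0.185, 3.136, 0.001]
ft_force: [-0.1, 0.2, -0.7]
opening: 0.0129
finger_force: 51.3
```

Run:
```python
from h import *
O=np.array([.6738,.1381]);y=-6.8
q=V(0,20,O,y)
go((*q,.015,y+90))
```

```text
at [0.6758 0.1559 0.0194] yaw 83.2 t 29.3 F [-0.1  0.2 -0.7] op 0.0129 j7 [-0.84, 0.78, 0.82, 1.48, -0.6, 1.15, 1.55]
dp [-0.0006, 0.0082, 0.0174] spin 0.0002 dist 0.005
```

arm_command(plan=[{"dp": [0, 0, 0.008], "spin": 0}, {"dp": [0, 0, 0.014], "spin": 0}, {"dp": [0, 0, 0.018], "spin": 0}, {"dp": [0, 0, 0.018], "spin": 0}, {"dp": [0, 0, 0.018], "spin": 0}])

```text
clock: 29.8
position: [0.6756, 0.156, 0.0151]
tcp_rot: [0.185, 3.136, 0.0]
ft_force: [-0.5, -0.5, -0.8]
opening: 0.013
finger_force: 51.3
```

arm_command(plan=[{"dp": [0, 0, 0], "spin": 0}, {"dp": [0, 0, 0], "spin": 0}, {"dp": [0, 0, 0], "spin": 0}, {"dp": [0, 0, -0.04], "spin": 0}, {"dp": [0, 0, -0.15], "spin": 0}], claw=0.34)

```text
clock: 30.3
position: [0.674, 0.1557, 0.051]
tcp_rot: [-0.185, -3.132, 0.002]
ft_force: [0.7, 0.7, 0.6]
opening: 0.0293
finger_force: 0.0
```

arm_command(plan=[{"dp": [0, 0, -0.13], "spin": 0}, {"dp": [0, -0.06, -0.13], "spin": 0}, {"dp": [0, -0.13, -0.13], "spin": 0}, {"dp": [0, -0.13, -0.13], "spin": 0}, {"dp": [0, -0.13, -0.13], "spin": 0}], claw=0)

```text
clock: 30.8
position: [0.6712, 0.1229, 0.0842]
tcp_rot: [-0.188, -3.135, -0.0]
ft_force: [0.7, 0.1, 0.2]
opening: -0.0001
finger_force: 0.0
```

Run:
```python
from h import *
O=np.array([.6738,.1381]);y=-6.8
q=V(0,-14,O,y);r=V(0,15,O,y)
go((*q,.024,y+90),(*r,.024))
P=cloud(cap('side')).reshape(-1,3);d=(P[:,:2]-O)@np.array([[np.cos(np.radians(y)),-np.sin(np.radians(y))],[np.sin(np.radians(y)),np.cos(np.radians(y))]])*1000
m=(abs(d[:,0])<60)&(d[:,1]>5)&(d[:,1]<80)&(P[:,2]>.01)&(P[:,2]<.08)
for lo in range(10,80,10):
    k=m&(P[:,2]*1000>=lo)&(P[:,2]*1000<lo+10)
    if k.sum(): print(lo,k.sum(),np.percentile(d[k],[2,98],axis=0).round(0).tolist())
```

```text
at [0.6712 0.1229 0.0842] yaw 83.1 t 30.8 F [0.7 0.1 0.2] op -0.0001 j7 [-0.83, 0.7, 0.88, 1.47, -0.55, 1.24, 1.57]
dp [-0.0032, 0.0058, 0.2406] spin -0.0003 dist 0.06
dp [0.0, 0.116, 0.0] spin -0.0 dist 0.029
10 119 [[-38.0, 18.0], [35.0, 24.0]]
20 109 [[-39.0, 17.0], [36.0, 24.0]]
30 95 [[-37.0, 16.0], [35.0, 27.0]]
40 46 [[-15.0, 16.0], [10.0, 29.0]]
50 78 [[-15.0, 14.0], [12.0, 28.0]]
60 35 [[-14.0, 14.0], [9.0, 28.0]]
```

arm_command(plan=[{"dp": [0, 0.005, 0.08], "spin": 0}, {"dp": [0, 0.005, 0.16], "spin": 0}, {"dp": [0, 0.005, 0.22], "spin": 0}, {"dp": [0, 0.005, 0.24], "spin": 0}, {"dp": [0, 0.005, 0.24], "spin": 0}])

```text
clock: 31.35
position: [0.6714, 0.125, 0.0241]
tcp_rot: [-0.185, -3.135, 0.001]
ft_force: [0.7, 0.2, 0.0]
opening: -0.0004
finger_force: 0.0
```

arm_command(plan=[{"dp": [0, 0.03, 0], "spin": 0}, {"dp": [0, 0.06, 0], "spin": 0}, {"dp": [0, 0.09, 0], "spin": 0}, {"dp": [0, 0.12, 0], "spin": 0}, {"dp": [0, 0.145, 0], "spin": 0}])

```text
clock: 31.85
position: [0.6762, 0.1621, 0.025]
tcp_rot: [0.184, 3.136, 0.001]
ft_force: [-0.6, 0.4, -0.5]
opening: 0.0003
finger_force: 0.0
```

arm_command(plan=[{"dp": [0, 0, 0], "spin": 0}, {"dp": [0, -0.03, -0.15], "spin": 0}, {"dp": [0, -0.1, -0.3], "spin": 0}, {"dp": [0, -0.2, -0.5], "spin": 0}, {"dp": [0, -0.3, -0.7], "spin": 0}])

```text
clock: 32.35
position: [0.6674, 0.0904, 0.1908]
tcp_rot: [-0.186, -3.136, 0.0]
ft_force: [1.0, 0.1, -0.3]
opening: -0.0001
finger_force: 0.0
```

```bash
cat > tv.py <<'E'
from h import *
O=np.array([.6738,.1381]);y=-6.8
P=cloud(cap('side')).reshape(-1,3);d=(P[:,:2]-O)@np.array([[np.cos(np.radians(y)),-np.sin(np.radians(y))],[np.sin(np.radians(y)),np.cos(np.radians(y))]])*1000
m=(abs(d[:,0])<70)&(abs(d[:,1])<85)&(P[:,2]>.006)&(P[:,2]<.09)
for lo in range(6,80,6):
    k=m&(P[:,2]*1000>=lo)&(P[:,2]*1000<lo+6)
    if k.sum(): print(lo,k.sum(),np.percentile(d[k],[2,98],axis=0).round(0).tolist())
E
python3 tv.py
python3 - <<'E'
from h import *
a=13.46
go((.56,-.1,.24,10),(*V(45*np.sin(a),-199),.2,10))
E
```

```text
6 376 [[-54.0, -63.0], [56.0, 78.0]]
12 147 [[-37.0, 36.0], [31.0, 80.0]]
18 89 [[-14.0, 54.0], [11.0, 79.0]]
at [0.67   0.0844 0.1996] yaw 82.9 t 32.4 F [ 1.1 -5.   7.4] op -0.0001 j7 [-0.81, 0.59, 0.95, 1.37, -0.48, 1.41, 1.57]
dp [0.3456, -0.7865, -0.1617] spin 0.405 dist 0.219
dp [-0.6058, -0.0146, 0.16] spin -0.0 dist 0.157
```

arm_command(plan=[{"dp": [0.06, -0.12, -0.05], "spin": 0.235}, {"dp": [0.14, -0.3, -0.13], "spin": 0.235}, {"dp": [0.22, -0.5, -0.15], "spin": 0.235}, {"dp": [0.3, -0.68, -0.15], "spin": 0.235}, {"dp": [0.345, -0.787, -0.16], "spin": 0.235}], claw=0.6)

```text
clock: 32.9
position: [0.5569, -0.0971, 0.2293]
tcp_rot: [-1.318, -2.851, -0.001]
ft_force: [0.4, -0.1, 1.6]
opening: 0.051
finger_force: 0.0
```

Run:
```python
from h import *
a=13.46
go((*V(45*np.sin(a),-199),.2,10))
P=cloud(cap('top')).reshape(-1,3)
L=(P[:,:2]-VO)@np.array([[.985,-.174],[.174,.985]])*1000
m=(abs(L[:,0])<60)&(L[:,1]<-150)&(L[:,1]>-225)&(P[:,2]>.06)&(P[:,2]<.15)
print(m.sum(),cv2.minAreaRect(L[m].astype(np.float32)),np.percentile(P[m,2],95)) if m.sum() else print('hidden')
```

```text
at [ 0.5569 -0.0971  0.2293] yaw 40.4 t 32.9 F [ 0.4 -0.1  1.6] op 0.051 j7 [-0.9, 0.39, 1.27, 1.64, -0.38, 1.4, 1.12]
dp [-0.532, -0.3171, 0.1172] spin 0.1688 dist 0.158
hidden
```

arm_command(plan=[{"dp": [-0.05, -0.03, 0.01], "spin": 0.03}, {"dp": [-0.1, -0.06, 0.02], "spin": 0.06}, {"dp": [-0.15, -0.09, 0.03], "spin": 0.09}, {"dp": [-0.2, -0.12, 0.04], "spin": 0.12}, {"dp": [-0.25, -0.15, 0.05], "spin": 0.169}])

```text
clock: 33.45
position: [0.5718, -0.166, 0.2165]
tcp_rot: [-2.008, -2.416, -0.0]
ft_force: [-0.4, -0.8, 0.2]
opening: 0.0512
finger_force: 0.0
```

Run:
```python
from h import *
a=13.46
go((*V(45*np.sin(a),-199),.16,10),(*V(45*np.sin(a),-199),.079,10))
```

```text
at [ 0.5718 -0.166   0.2165] yaw 10.5 t 33.5 F [-0.4 -0.8  0.2] op 0.0512 j7 [-0.71, 0.53, 1.28, 1.58, -0.51, 1.42, 0.8]
dp [-0.3376, -0.0185, 0.2261] spin 0.0029 dist 0.102
dp [0.0, 0.0, 0.324] spin -0.0 dist 0.081
```

arm_command(plan=[{"dp": [-0.08, 0, 0.05], "spin": 0.003}, {"dp": [-0.16, -0.01, 0.1], "spin": 0.003}, {"dp": [-0.25, -0.018, 0.15], "spin": 0.003}, {"dp": [-0.32, -0.018, 0.18], "spin": 0.003}, {"dp": [-0.338, -0.018, 0.2], "spin": 0.003}])

```text
clock: 33.95
position: [0.5823, -0.2513, 0.166]
tcp_rot: [-2.018, -2.408, 0.001]
ft_force: [0.1, 0.5, -0.4]
opening: 0.0514
finger_force: 0.0
```

Run:
```python
from h import *
a=13.46
go((*V(45*np.sin(a),-199),.079,10))
P=cloud(cap('side')).reshape(-1,3)
L=(P[:,:2]-VO)@np.array([[.985,-.174],[.174,.985]])*1000
m=(abs(L[:,0])<60)&(L[:,1]<-150)&(L[:,1]>-225)&(P[:,2]>.06)&(P[:,2]<.14)
print(m.sum(),cv2.minAreaRect(L[m].astype(np.float32)),np.percentile(P[m,2],95)) if m.sum() else print('hidden')
```

```text
at [ 0.5823 -0.2513  0.166 ] yaw 10.1 t 34.0 F [ 0.1  0.5 -0.4] op 0.0514 j7 [-0.46, 0.63, 1.17, 1.53, -0.59, 1.37, 0.94]
dp [0.0058, 0.0026, 0.348] spin 0.0004 dist 0.087
133 ((27.245346069335938, -184.094482421875), (67.25049591064453, 19.345314025878906), 89.18408203125) 0.13141519875454316
```

```bash
python3 cr.py 13.21 -0.42 10
```

```text
at [ 0.5823 -0.2507  0.1655] yaw 10.1 t 34.0 F [-0.1  0.4 -0.2] op 0.0515 j7 [-0.46, 0.63, 1.17, 1.53, -0.59, 1.37, 0.94]
dp [0.0034, -0.03, 0.314] spin 0.0005 dist 0.079
12.79 dy -0.0681 dz -0.0315
12.37 dy -0.1431 dz -0.0326
11.95 dy -0.2121 dz -0.0029
11.53 dy -0.2629 dz 0.0523
11.11 dy -0.2868 dz 0.1234
10.69 dy 0.0072 dz 0.0747
10.27 dy 0.0442 dz 0.1400
9.85 dy 0.1046 dz 0.1845
9.43 dy 0.1779 dz 0.2005
9.01 dy 0.2514 dz 0.1853
```

arm_command(plan=[{"dp": [0, -0.03, 0.08], "spin": 0}, {"dp": [0, -0.03, 0.17], "spin": 0}, {"dp": [0, -0.03, 0.25], "spin": 0}, {"dp": [0, -0.03, 0.3], "spin": 0}, {"dp": [0, -0.03, 0.314], "spin": 0}])

```text
clock: 34.5
position: [0.5755, -0.2494, 0.0873]
tcp_rot: [-2.013, -2.41, 0.0]
ft_force: [0.4, -0.5, 0.4]
opening: 0.0513
finger_force: 0.0
```

arm_command(plan=[{"dp": [0, 0, 0], "spin": 0}, {"dp": [0, 0, 0], "spin": 0}, {"dp": [0, 0, 0], "spin": 0}, {"dp": [0, 0, 0], "spin": 0}, {"dp": [0, 0, 0], "spin": 0}], claw=0.15, grip_force=50)

```text
clock: 35.0
position: [0.5748, -0.251, 0.089]
tcp_rot: [-2.016, -2.409, 0.001]
ft_force: [-5.2, -0.1, 1.0]
opening: 0.0167
finger_force: 50.0
```

arm_command(plan=[{"dp": [0, -0.0681, -0.0315], "spin": 0}, {"dp": [0, -0.1431, -0.0326], "spin": 0}, {"dp": [0, -0.2121, -0.0029], "spin": 0}, {"dp": [0, -0.2629, 0.0523], "spin": 0}, {"dp": [0, -0.2868, 0.1234], "spin": 0}])

```text
clock: 35.5
position: [0.5026, -0.2638, 0.0584]
tcp_rot: [-2.016, -2.406, -0.001]
ft_force: [-2.5, 3.1, 3.7]
opening: 0.0168
finger_force: 50.1
```

```bash
python3 cr.py 11.11 -0.42 5
```

```text
at [ 0.5026 -0.2638  0.0584] yaw 10.1 t 35.5 F [-2.5  3.1  3.7] op 0.0168 j7 [-0.47, 0.61, 1.15, 1.82, -0.62, 1.13, 1.07]
dp [-0.0005, 0.0059, 0.009] spin 0.0005 dist 0.003
10.69 dy 0.0072 dz 0.0747
10.27 dy 0.0442 dz 0.1400
9.85 dy 0.1046 dz 0.1845
9.43 dy 0.1779 dz 0.2005
9.01 dy 0.2514 dz 0.1853
```

Then release the handle and lift away.

arm_command(plan=[{"dp": [0, 0.0072, 0.0747], "spin": 0}, {"dp": [0, 0.0442, 0.14], "spin": 0}, {"dp": [0, 0.1046, 0.1845], "spin": 0}, {"dp": [0, 0.1779, 0.2005], "spin": 0}, {"dp": [0, 0.2514, 0.1853], "spin": 0}])

```text
clock: 36.0
position: [0.5667, -0.2522, 0.0123]
tcp_rot: [-2.015, -2.408, -0.0]
ft_force: [-17.8, 5.2, 25.8]
opening: 0.0165
finger_force: 52.8
```

arm_command(plan=[{"dp": [0, 0, 0], "spin": 0}, {"dp": [0, 0, 0], "spin": 0}, {"dp": [0, 0, 0], "spin": 0}, {"dp": [0, 0, 0], "spin": 0}, {"dp": [0, 0, 0], "spin": 0}], claw=0.5)

```text
clock: 36.5
position: [0.5668, -0.2522, 0.0111]
tcp_rot: [-2.015, -2.41, -0.0]
ft_force: [0.4, 0.2, -0.4]
opening: 0.0422
finger_force: 0.0
```

arm_command(plan=[{"dp": [0, 0, -0.2], "spin": 0}, {"dp": [0, 0, -0.4], "spin": 0}, {"dp": [0, 0, -0.6], "spin": 0}, {"dp": [0, 0, -0.8], "spin": 0}, {"dp": [0, 0, -0.9], "spin": 0}])

```text
clock: 37.0
position: [0.5674, -0.2532, 0.2405]
tcp_rot: [2.013, 2.406, 0.002]
ft_force: [0.3, -0.5, -0.1]
opening: 0.0426
finger_force: 0.0
```

Run:
```python
from h import *
go((.45,-.16,.23,50),(*V(-65,0),.22,100),(*V(-65,0),.094,100))
P=cloud(cap('top')).reshape(-1,3)
L=(P[:,:2]-VO)@np.array([[.985,-.174],[.174,.985]])*1000
m=(abs(L[:,0])<100)&(L[:,1]<14)&(L[:,1]>-16.5)&(P[:,2]>.126)&(P[:,2]<.16)
print(m.sum(),cv2.minAreaRect(L[m].astype(np.float32)),np.percentile(P[m,2],95))
m=(abs(L[:,0])<40)&(P[:,2]>.130)&(P[:,2]<.15)&(L[:,1]<-19)&(L[:,1]>-80)
print('mj',np.percentile(L[m,1],[1,99]))
```

```text
at [ 0.5674 -0.2532  0.2405] yaw 10.2 t 37.0 F [ 0.3 -0.5 -0.1] op 0.0426 j7 [-0.49, 0.55, 1.23, 1.47, -0.52, 1.48, 0.91]
dp [0.4498, -0.3964, 0.0418] spin -0.2213 dist 0.15
dp [0.2296, 0.2711, 0.04] spin -0.2778 dist 0.089
dp [0.0, 0.0, 0.504] spin -0.0 dist 0.126
747 ((-21.50159454345703, -0.8981466293334961), (28.630495071411133, 125.14820861816406), 89.6176986694336) 0.1417433233612109
mj [-55.89807602 -20.66076051]
```

arm_command(plan=[{"dp": [0.11, -0.1, 0], "spin": -0.045}, {"dp": [0.23, -0.2, 0.02], "spin": -0.09}, {"dp": [0.34, -0.3, 0.04], "spin": -0.135}, {"dp": [0.43, -0.38, 0.04], "spin": -0.18}, {"dp": [0.45, -0.396, 0.04], "spin": -0.225}], claw=0.8)

```text
clock: 37.55
position: [0.4504, -0.16, 0.2256]
tcp_rot: [-1.215, -2.891, -0.0]
ft_force: [-1.0, -0.4, -0.4]
opening: 0.0683
finger_force: 0.0
```

arm_command(plan=[{"dp": [0, 0, 0], "spin": -0.045}, {"dp": [0, 0, 0], "spin": -0.09}, {"dp": [0, 0, 0], "spin": -0.135}, {"dp": [0, 0, 0], "spin": -0.18}, {"dp": [0, 0, 0], "spin": -0.225}])

```text
clock: 38.05
position: [0.4509, -0.1606, 0.2259]
tcp_rot: [-0.137, -3.133, -0.005]
ft_force: [-1.2, 0.8, -1.0]
opening: 0.0684
finger_force: 0.0
```

Run:
```python
from h import *
h=V(-64,-2)
go((*h,.21,100),(*h,.094,100))
```

```text
at [ 0.4509 -0.1606  0.2259] yaw 85.0 t 38.0 F [-1.2  0.8 -1. ] op 0.0684 j7 [-1.16, -0.26, 1.27, 1.84, 0.25, 1.39, 1.53]
dp [0.0303, 0.3491, 0.0638] spin -0.0834 dist 0.089
dp [0.0, 0.0, 0.464] spin -0.0 dist 0.116
```

arm_command(plan=[{"dp": [0.01, 0.1, 0.01], "spin": -0.03}, {"dp": [0.02, 0.2, 0.03], "spin": -0.06}, {"dp": [0.03, 0.3, 0.05], "spin": -0.084}, {"dp": [0.03, 0.349, 0.064], "spin": -0.084}, {"dp": [0.03, 0.349, 0.064], "spin": -0.084}])

```text
clock: 38.55
position: [0.4516, -0.0714, 0.2101]
tcp_rot: [0.269, -3.124, -0.004]
ft_force: [0.1, -0.5, -0.5]
opening: 0.0682
finger_force: 0.0
```

arm_command(plan=[{"dp": [0, 0, 0.08], "spin": 0}, {"dp": [0, 0, 0.16], "spin": 0}, {"dp": [0, 0, 0.22], "spin": 0}, {"dp": [0, 0, 0.22], "spin": 0}, {"dp": [0, 0, 0.22], "spin": 0}])

```text
clock: 39.05
position: [0.4517, -0.0737, 0.1562]
tcp_rot: [0.264, -3.126, -0.003]
ft_force: [0.3, -1.3, 0.2]
opening: 0.0682
finger_force: 0.0
```

Run:
```python
from h import *
h=V(-64,-2)
go((*h,.094,100))
```

```text
at [ 0.4517 -0.0737  0.1562] yaw 99.7 t 39.0 F [ 0.3 -1.3  0.2] op 0.0682 j7 [-1.29, -0.21, 1.27, 1.99, 0.22, 1.23, 1.64]
dp [0.0025, 0.0034, 0.2488] spin -0.0018 dist 0.062
```

arm_command(plan=[{"dp": [0.002, 0.003, 0.07], "spin": 0}, {"dp": [0.002, 0.003, 0.14], "spin": 0}, {"dp": [0.002, 0.003, 0.2], "spin": 0}, {"dp": [0.002, 0.003, 0.235], "spin": 0}, {"dp": [0.002, 0.003, 0.244], "spin": 0}])

```text
clock: 39.55
position: [0.4506, -0.0726, 0.0946]
tcp_rot: [0.266, -3.124, -0.002]
ft_force: [-0.3, -1.4, 0.6]
opening: 0.0683
finger_force: 0.0
```

arm_command(plan=[{"dp": [0, 0, 0], "spin": 0}, {"dp": [0, 0, 0], "spin": 0}, {"dp": [0, 0, 0], "spin": 0}, {"dp": [0, 0, 0], "spin": 0}, {"dp": [0, 0, 0], "spin": 0}], claw=0.3, grip_force=100)

```text
clock: 40.05
position: [0.4512, -0.0716, 0.0958]
tcp_rot: [0.268, -3.126, -0.007]
ft_force: [-5.2, 1.3, 12.6]
opening: 0.0277
finger_force: 97.8
```

Run:
```python
from h import *
go()
```

```text
at [ 0.4512 -0.0716  0.0958] yaw 99.8 t 40.0 F [-5.2  1.3 12.6] op 0.0277 j7 [-1.17, 0.11, 1.31, 2.06, -0.13, 1.06, 1.95]
```

arm_command(plan=[{"dp": [0, 0, -0.04], "spin": 0}, {"dp": [0, 0, -0.12], "spin": 0}, {"dp": [0, 0, -0.22], "spin": 0}, {"dp": [0, 0, -0.34], "spin": 0}, {"dp": [0, 0, -0.46], "spin": 0}])

```text
clock: 40.55
position: [0.4505, -0.0724, 0.2108]
tcp_rot: [0.268, -3.126, -0.008]
ft_force: [1.2, -1.1, -6.4]
opening: 0.0277
finger_force: 100.1
```

```bash
python3 - <<'E'
from tr import *
O,y=tray()
q=V(-42,-45,O,y);print(q)
go((.52,.02,.21,90),(*q,.21,y+90),(*q,.05,y+90),(*q,-.009,y+90))
E
python3 tv.py
```

```text
tray 726 ((673.8255615234375, 137.73452758789062), (190.09498596191406, 171.87594604492188), 83.19773864746094)
[0.62679126 0.0980259 ]
at [ 0.4528 -0.0726  0.2151] yaw 99.7 t 40.6 F [ 4.3 -1.7  0.1] op 0.0276 j7 [-1.16, -0.25, 1.1, 1.91, 0.22, 1.35, 1.62]
dp [-0.3276, 0.3194, 0.0204] spin 0.0541 dist 0.115
dp [-0.4272, 0.3121, 0.0] spin 0.0378 dist 0.132
dp [0.0, 0.0, 0.64] spin -0.0 dist 0.16
dp [0.0, 0.0, 0.236] spin -0.0 dist 0.059
6 415 [[-53.0, -72.0], [55.0, 77.0]]
12 137 [[-33.0, 34.0], [32.0, 81.0]]
18 88 [[-14.0, 56.0], [11.0, 80.0]]
```

arm_command(plan=[{"dp": [-0.06, 0.06, 0], "spin": 0.01}, {"dp": [-0.14, 0.14, 0], "spin": 0.02}, {"dp": [-0.22, 0.22, 0], "spin": 0.035}, {"dp": [-0.29, 0.29, 0], "spin": 0.045}, {"dp": [-0.328, 0.32, 0], "spin": 0.054}])

```text
clock: 41.15
position: [0.5185, 0.0231, 0.2082]
tcp_rot: [0.005, -3.136, -0.001]
ft_force: [-0.4, -1.0, -5.7]
opening: 0.0279
finger_force: 100.3
```

arm_command(plan=[{"dp": [-0.08, 0.06, 0], "spin": 0.01}, {"dp": [-0.18, 0.13, 0], "spin": 0.02}, {"dp": [-0.29, 0.21, 0], "spin": 0.03}, {"dp": [-0.39, 0.285, 0], "spin": 0.038}, {"dp": [-0.427, 0.312, 0], "spin": 0.038}])

```text
clock: 41.65
position: [0.6258, 0.1012, 0.207]
tcp_rot: [-0.182, -3.13, -0.001]
ft_force: [-0.1, -0.2, -5.0]
opening: 0.0277
finger_force: 100.2
```

Run:
```python
from h import *
O=np.array([.6738,.1379]);y=-6.8
q=V(-42,-45,O,y)
go((*q,.05,y+90),(*q,-.008,y+90))
```

```text
at [0.6258 0.1012 0.207 ] yaw 83.4 t 41.6 F [-0.1 -0.2 -5. ] op 0.0277 j7 [-0.97, 0.54, 1.07, 1.47, -0.48, 1.42, 1.57]
dp [-0.0051, -0.0115, 0.628] spin 0.0008 dist 0.157
dp [0.0, 0.0, 0.232] spin -0.0 dist 0.058
```

arm_command(plan=[{"dp": [-0.004, -0.01, 0.12], "spin": 0}, {"dp": [-0.004, -0.01, 0.27], "spin": 0}, {"dp": [-0.004, -0.01, 0.42], "spin": 0}, {"dp": [-0.004, -0.01, 0.56], "spin": 0}, {"dp": [-0.004, -0.01, 0.62], "spin": 0}])

```text
clock: 42.15
position: [0.6222, 0.096, 0.0504]
tcp_rot: [-0.185, -3.126, -0.0]
ft_force: [0.6, 0.5, -5.2]
opening: 0.028
finger_force: 100.0
```

arm_command(plan=[{"dp": [0, 0, 0.06], "spin": 0}, {"dp": [0, 0, 0.12], "spin": 0}, {"dp": [0, 0, 0.18], "spin": 0}, {"dp": [0, 0, 0.215], "spin": 0}, {"dp": [0, 0, 0.23], "spin": 0}])

```text
clock: 42.65
position: [0.6244, 0.0965, -0.004]
tcp_rot: [-0.185, -3.13, -0.003]
ft_force: [0.1, 0.5, -5.4]
opening: 0.0278
finger_force: 100.0
```

Run:
```python
from h import *
go()
```

```text
at [ 0.6244  0.0965 -0.004 ] yaw 83.2 t 42.6 F [ 0.1  0.5 -5.4] op 0.0278 j7 [-0.88, 0.73, 0.91, 1.68, -0.65, 1.07, 1.69]
```

Lower the last 6–7 mm until it bears, release with limited opening, and lift.

arm_command(plan=[{"dp": [0, 0, 0.008], "spin": 0}, {"dp": [0, 0, 0.014], "spin": 0}, {"dp": [0, 0, 0.02], "spin": 0}, {"dp": [0, 0, 0.025], "spin": 0}, {"dp": [0, 0, 0.028], "spin": 0}])

```text
clock: 43.15
position: [0.6247, 0.0966, -0.0102]
tcp_rot: [-0.185, -3.131, -0.004]
ft_force: [-0.1, -0.5, -5.0]
opening: 0.0282
finger_force: 100.0
```

arm_command(plan=[{"dp": [0, 0, 0], "spin": 0}, {"dp": [0, 0, 0], "spin": 0}, {"dp": [0, 0, 0], "spin": 0}, {"dp": [0, 0, 0], "spin": 0}, {"dp": [0, 0, 0], "spin": 0}], claw=0.5)

```text
clock: 43.65
position: [0.6248, 0.0965, -0.0101]
tcp_rot: [-0.185, -3.131, -0.004]
ft_force: [0.4, -1.0, 0.8]
opening: 0.0428
finger_force: 0.0
```

arm_command(plan=[{"dp": [0, 0, -0.1], "spin": 0}, {"dp": [0, 0, -0.25], "spin": 0}, {"dp": [0, 0, -0.45], "spin": 0}, {"dp": [0, 0, -0.65], "spin": 0}, {"dp": [0, 0, -0.8], "spin": 0}])

```text
clock: 44.15
position: [0.6261, 0.0957, 0.1931]
tcp_rot: [-0.186, -3.133, -0.004]
ft_force: [-0.3, -0.1, 0.2]
opening: 0.0427
finger_force: 0.0
```

arm_command(plan=[{"dp": [0.15, -0.05, 0], "spin": 0}, {"dp": [0.3, -0.1, 0], "spin": 0}, {"dp": [0.45, -0.15, 0], "spin": 0}, {"dp": [0.6, -0.2, 0], "spin": 0}, {"dp": [0.7, -0.25, 0], "spin": 0}])

```text
clock: 44.65
position: [0.4648, 0.0629, 0.1934]
tcp_rot: [-0.19, -3.111, -0.003]
ft_force: [-0.6, -0.2, 1.2]
opening: 0.0428
finger_force: 0.0
```

```bash
python3 - <<'E'
from h import *
go()
c=cap('side');d=cap('top')
cv2.imwrite('pics/end.png',cv2.resize(c['color'][140:440,190:450],None,fx=2.3,fy=2,interpolation=cv2.INTER_CUBIC))
E
python3 tv.py; sed -n 1,200p b.py | sed 's/load(/cap(/g' > b2.py; sed -i "s/('screw/#('screw/; " b2.py
python3 - <<'E'
from h import *
P=cloud(load('top')).reshape(-1,3)
for x,y in ((.700,-.133),(.34,-.09),(.663,-.281)):
    m=(np.hypot(P[:,0]-x,P[:,1]-y)<.07)&(P[:,2]>.012)&(P[:,2]<.06); print((x,y),m.sum(),P[m,:2].mean(0).round(3))
E
```

```text
at [0.4648 0.0629 0.1934] yaw 83.0 t 44.6 F [-0.6 -0.2  1.2] op 0.0428 j7 [-1.48, -0.1, 1.22, 1.9, 0.09, 1.3, 1.17]
6 448 [[-63.0, -56.0], [55.0, 78.0]]
12 261 [[-63.0, -61.0], [55.0, 80.0]]
18 283 [[-64.0, -60.0], [56.0, 79.0]]
24 278 [[-63.0, -58.0], [59.0, -29.0]]
30 198 [[-64.0, -59.0], [37.0, -30.0]]
36 3 [[-49.0, -55.0], [-35.0, -34.0]]
(0.7, -0.133) 782 [ 0.704 -0.132]
(0.34, -0.09) 249 [ 0.344 -0.099]
(0.663, -0.281) 435 [ 0.664 -0.277]
```

View pics/end.png

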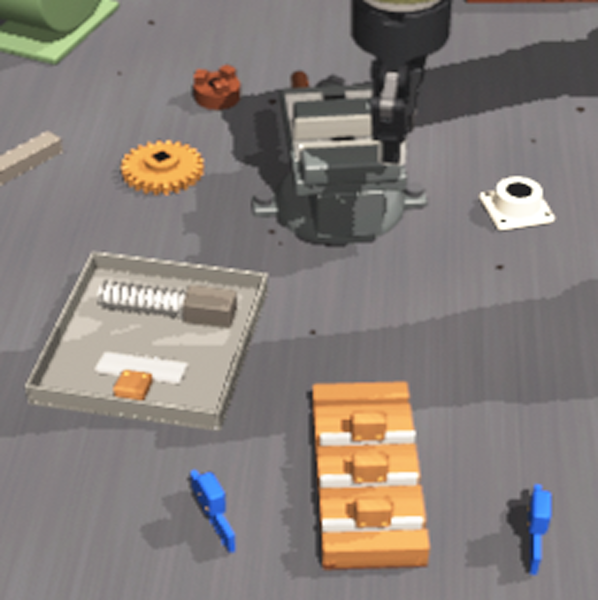

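The shaft (crop ~(165,300)) and the fitting leaf (140,370) lie flat in the tray. The other three leaves stand in the rack (368, 425–512), and the gear, dog coupling and housing look undisturbed.

```bash
python3 -c "
from h import *
print(finish_job())"
```

```text
the job is handed in; nothing more can be done
None
```

The job is handed in: the first leaf I tried, from the rack slot nearest the vise, seated fully in the clamped shaft's 8 mm thread. It and the shaft now lie flat in the tray, and the other three leaves stand untried in the rack; on a first, missed grasp the fingers pressed on the shaft's head, with the wrist at 68 N.

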